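# Restock the supply box with cover-glass cases from the tilt bin

### The job

Restock the supply box: open its lid right up, swing the tilt bin fully forward out of its rack, and move every cover-glass case from the bin into the box. When they are all in, swing the bin fully home and close the box lid flush; do not knock over the bottles behind the box.

Things in the scene. Friction and masses are not known exactly. Their poses are not given: they have to be found in the camera images.
- tilt_rack: white bench rack, fixed, 264 mm wide (its y), 130 mm deep, 137 mm high, holding one wide grey tilt-out bin; its roof begins 29 mm behind the hinge axis and a timer lies on it. Origin: centre of its underside, on the bench top. Its own -x axis points out of its open front, toward the robot side, its y axis runs along the bin's hinge
- bin (a joint): the tilt bin's hinge, rad: 0 = home (front panel upright), 1.08 = swung fully forward against its stop, the front panel then rising outward at 28 degrees and carrying the cases like a tray. The hinge is stiff: the bin stays at any angle; 2 to 3 N at the tab move it
- bin_hinge (a point): point on the bin's hinge axis at mid-width; the axis runs along the rack's y, 30 mm above the bench top. The front panel is 5 mm thick and stands 95 mm above the axis; the bin is 232 mm wide inside, its inner floor 15 mm above the axis, its side walls end 40 mm above the axis
- bin_tab (a point): centre of the bin's pull tab: a tongue 24 mm wide (along the hinge), 10 mm thick, standing 37 mm above the middle of the front panel's top edge. This point is 115 mm from the hinge axis, 20 mm above the panel's edge, 17 mm below the tab's end. Pinched across its 24 mm width the tab turns between the fingers as the bin swings
- case_1_mid (a point): centre of cover-glass case 1: closed white plastic box 18 x 30 x 64 mm (its own x, y, z), about 60 g. At the start the cases stand on end in the bin, broad face to its front panel, about 58 mm apart; with the bin swung forward they lie on the panel some 28 mm clear of one another, upper ends toward the mouth and 16 mm short of the panel's edge. 3 or 4 are present
- case_2_mid (a point): centre of case 2, the same kind; may be absent
- case_3_mid (a point): centre of case 3, the same kind; may be absent
- case_4_mid (a point): centre of case 4, the same kind; may be absent
- supply_box: white loose box, 0.75 kg, on a black 3 mm mat; 78 mm high, 158 mm wide (y), from x = -91 mm (front, turned to the robot's left) to +85 mm; walls and floor 4 mm; inside 150 mm wide, x = -59 to +81 mm. Origin: centre of underside. The grey lid lies flush in its rim, on pins along y at x = +35, z = 75 mm; with the lid open, x = -59 to +20 mm is free for loading. Cases may lie in two layers
- box_floor (a point): point on the inner floor of the box, in the middle of the loading space (19 mm in front of the box's origin, 4 mm above its underside); axes as the box
- box_lid (a joint): the lid's angle, rad: 0 = flush shut, grows as the front rises, 1.9 = fully open (leaning back past upright). Its hinge is stiff: it stays where it is left. When flush it offers no edge to grip
- lid_hinge (a point): point on the lid's hinge axis at mid-width
- lid_press (a point): ribbed press pad on top of the lid's short rear end, 28 mm behind the hinge axis. Pressed down with about 5 N, 10 to 15 mm below the rim (the box is hollow below it; its rear wall begins 46 mm behind the axis), it tips the front up by 0.4 to 0.6 rad, and the lid stays there
- lid_tongue (a point): middle of the tongue at the lid's front end, 44 mm wide (along the hinge), 33 mm long, 6 mm thick, 112 mm from the hinge axis and 19 mm from where the full-width lid begins; shut, it lies flush in a notch with 2 mm beside it and can be gripped only when tipped up; pinched across 44 mm it turns between the fingers as the lid swings. To finish closing, let go above the rim and press it down flush
- buffer: bystander behind the box: upright white bottle with screw cap, 57 mm across, 123 mm high; origin at its base. To the right of the bottles a fixed row of books up to 280 mm high stands with its front at x = 0.53 m, from y = -0.23 to -0.48 m
- standard: bystander: upright white bottle, 45 mm across, 90 mm high; origin at its base
There are look-alikes about, which are no part of the job. What is shaped like the part that bears case_3_mid but pink is not meant.

How it is judged:
By the outcome, as a careful person would: the job done as asked, in the order asked, and still so for the second after the job is handed in, with the robot touching nothing.
Of case_1, case_2, case_3, case_4 only 3 to 4 are there at a start; the rules pass over those that are not, and their reading is None.
At some moment in a run one of supply_box may be knocked a few centimetres aside while the robot is not near it.
Once in a run the grip may slacken for a moment while it holds something.
It also fails if it takes over 210 s, if anything falls off the work surface, if the arm or the gripper's body presses on something with over 40 N, if the wrist force passes 120 N, or if a joint passes its speed limit or range.

### The arm

A 6-joint arm with a two-finger parallel gripper is mounted at the origin on a cart in front of the work surface, level with it; the furniture and walls round the work are solid. World frame = base frame: x ahead of the robot, y to its left, z up, the work surface at z = 0. Lengths are in mm, angles in rad, forces in N, time in s.
With the tool pointing down it reaches from about 400 to 825 mm from the base axis. Payload 7 kg.
Tool frame: the origin (TCP) lies midway between the tips of the shut fingers; the grasp point (between the pads) lies 19 mm behind it (env.grip_point_offset is the distance from the TCP to the grasp point, in mm); z points along the fingers, y is the line along which they close (so a half turn about z gives the same grasp; the last joint's range is limited). The gripper opens to 85 mm and grips with 20 to 120 N. Pads are 22 mm wide; open, the fingers measure 114 mm over their backs; the gripper's body (76 mm by 85 mm) begins 54 mm behind the grasp point. The pads swing forward as they close: fully open they stand 13 mm farther back than shut.
Start: joints at [-0.946, 0.359, 0.012, 0, -1.224, -0.288], TCP at [223.039, -637.063, 231.302] pointing down, gripper open.
Joint ranges: [-3.07, 3.07], [-1.43, 2.12], [-1.02, 1.25], [-3.03, 1.67], [-3.05, -0], [-3.03, 3.03]. Speed limits (rad/s): [2.39, 2.39, 3.01, 3.14, 3.14, 3.14].

### API

Orientations are given as a unit quaternion [w, x, y, z].
In Python, from cell import env gives the robot as it stands. The module is installed in compiled form; this text tells all that it offers.
- The arm moves only by the tool apply_moves, never from a script. Its argument "commands" is text: rows parted by semicolons, each of 4 numbers parted by spaces: the shift along the tool's x, y, z in m, then the turn about the tool's z in degrees. In form: tx ty tz spin; .... A call has 1 to 12 rows; each row is the pose to reach, as a shift and turn from the pose commanded when the call began, along the tool's axes at that moment; what a row does not reach only later rows make up. A row lasts 1/12 s, in which the tool goes at most 41.7 mm and 7.16 degrees, less where a joint would pass 70% of its speed; a pose out of reach is approached as far as the arm can. A call with a gripper value outside its range is refused whole. "claw" is the opening, from 0 (shut) to 1 (fully open), set as the call begins (left out, the last holds). The fingers move at their own pace and stop on an object; "squeeze" is the grip in N (left out, the last holds). Time passes only in rows, so rows that repeat a pose let the fingers close. It gives the time, the measured TCP pose, the force, the opening and the grip force at its end, in the units of the state.
- env.read_state(): the state, without advancing time (a new reading comes with each control period).
- env.get_image(name): name is "side" or "top"; returns a dict with "color" (420x560x3 uint8, red, green, blue), "fx", "fy", "cx", "cy" (pixels), "distortion" ([k1, k2, p1, p2, k3] as OpenCV has them; the pictures are not rectified), "view" (4x4, takes a point from world to camera coordinates). Camera axes: x right, y down, z forward; pixel columns grow to the right and rows downward; lengths in mm; the calibration is good to about 2 mm. A picture is of the moment at which its call begins. There is no depth.
- env.hand_in(): hands the job in; it is judged then, once.
The state is a dict: "clock": time; "joints": joint angles; "joint_velocities": joint speeds; "joint_torque": joint torques, N m; "ee_pos": TCP position; "eef_rot": TCP orientation; "wrist_force": force on the tool from outside, world axes, zero at the start; "moment": the same for the moment, N m; "grip_width": finger opening in mm; "gripper_force": force on a finger pad.
Only numpy, scipy, OpenCV 4.12 (cv2) and the standard library are available. Lean on these libraries where they do the work, as an engineer would, in place of code of your own. Each camera call takes 0.05 s, during which the arm holds its last target. There are 200 camera calls.

## Working session

There is one attempt and no reset: what is moved stays moved. The work goes in short steps, Python scripts to look and compute and a tool call to move; the robot and the scene stay as the last step left them, time stands still between calls to the robot, and variables do not carry over. Pictures are saved under pics/ and viewed, at most 14 in all, crops included, and the job is handed in when it is done.

Besides the shell and the picture viewer there is one more tool, called after "Request:" as a command line: name --argument value ..., lists and objects as JSON in quotes. apply_moves: Moves the arm, as the interface text tells. Its arguments: {"type":"object","properties":{"commands":{"type":"string"},"claw":{"type":"number"},"squeeze":{"type":"number"}},"required":["commands"]}

```bash
mkdir -p pics; cat > h.py <<'E'
import numpy as np, cv2
from cell import env
def snap(n,f=None):
    im=env.get_image(n)
    if f: cv2.imwrite('pics/'+f,cv2.cvtColor(im['color'],cv2.COLOR_RGB2BGR))
    return im
def KD(im):
    return np.array([[im['fx'],0,im['cx']],[0,im['fy'],im['cy']],[0,0,1.]]),np.array(im['distortion'],float)
def ray(im,uv):
    K,D=KD(im); p=cv2.undistortPoints(np.array([[uv]],float),K,D)[0,0]
    V=np.array(im['view']);R=V[:3,:3];o=-R.T@V[:3,3]
    d=R.T@np.array([p[0],p[1],1]);return o,d/np.linalg.norm(d)
def onz(im,uv,z):
    o,d=ray(im,uv);return o+d*(z-o[2])/d[2]
def proj(im,P):
    K,D=KD(im);V=np.array(im['view'])
    r,_=cv2.Rodrigues(V[:3,:3]);return cv2.projectPoints(np.array(P,float).reshape(-1,1,3),r,V[:3,3],K,D)[0][:,0]
def tri(a,ua,b,ub):
    o1,d1=ray(a,ua);o2,d2=ray(b,ub)
    s=np.linalg.lstsq(np.c_[d1,-d2],o2-o1,rcond=None)[0]
    p,q=o1+s[0]*d1,o2+s[1]*d2
    return (p+q)/2,np.linalg.norm(p-q)
E
python3 - <<'E'
from h import *
np.set_printoptions(precision=3,suppress=True)
for n in('side','top'):
    im=snap(n,n+'0.png');o,d=ray(im,(280,210));print(n,o,d,im['fx'])
    cv2.imwrite(f'pics/{n}0.png',cv2.resize(cv2.cvtColor(im['color'],cv2.COLOR_RGB2BGR),(800,600)))
s=env.read_state();print(s,env.grip_point_offset)
E
```

```text
side [419.768 954.88  828.089] [ 0.069 -0.792 -0.607] 522.3302712918173
top [ 299.356   35.543 1476.843] [ 0.134  0.024 -0.991] 535.1749300879062
{'clock': 0.1, 'joints': array([-0.946,  0.359,  0.011, -0.   , -1.224, -0.288]), 'joint_velocities': array([ 0.   , -0.002,  0.004,  0.002,  0.001, -0.002]), 'joint_torque': array([ -0.002, -58.476,  29.411,   6.955,  -0.003,  -0.   ]), 'ee_pos': array([ 222.905, -636.672,  230.45 ]), 'eef_rot': array([-0.   , -0.168,  0.986,  0.001]), 'wrist_force': array([-0.936,  0.045, -0.366]), 'moment': array([0.055, 0.021, 0.014]), 'gripper_force': 0.0, 'grip_width': 85.49276381871329} 18.700000000000003
```

View pics/side0.png

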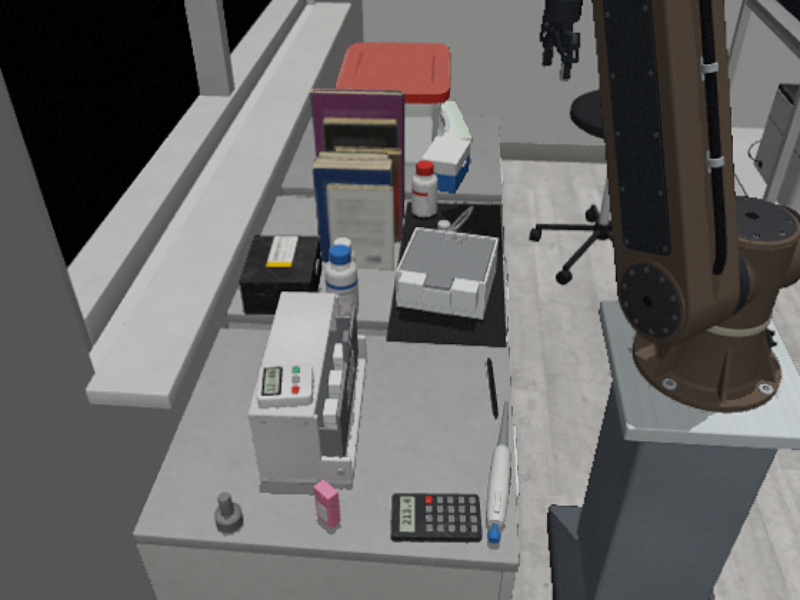

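View pics/top0.png

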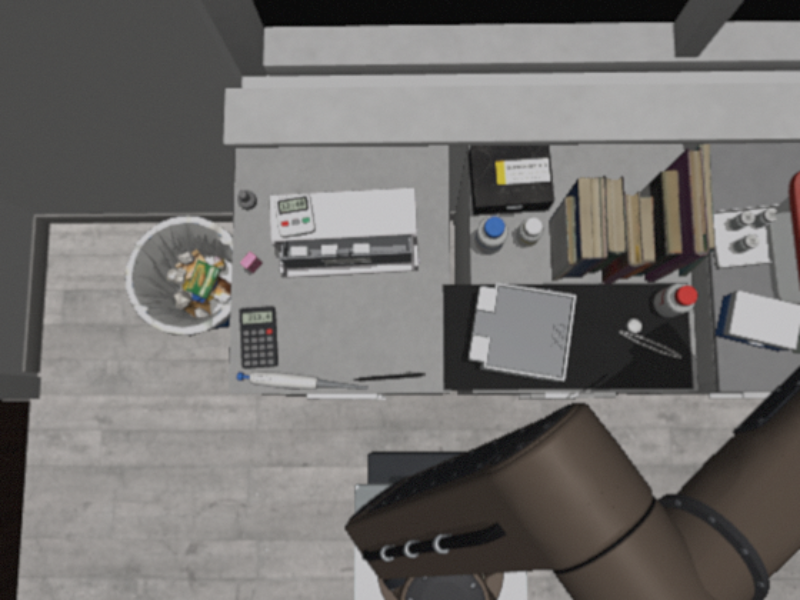

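Two views: rack at top-pic (345,230), box at (523,330), front to the left (white corner patches at (485,298),(480,348) beside the grey tongue). Cases seen at about (297,250), (330,248), (360,248); the pink look-alike stands at (250,262). I'll enlarge both to confirm.

```bash
python3 - <<'E'
from h import *
a=cv2.imread('pics/top0.png')
t=snap('top');s=snap('side')
np.savez('im0.npz',t=t['color'],s=s['color'])
T=cv2.cvtColor(t['color'],cv2.COLOR_RGB2BGR);S=cv2.cvtColor(s['color'],cv2.COLOR_RGB2BGR)
A=cv2.resize(T[125:275,180:420],(800,500),interpolation=cv2.INTER_CUBIC)
B=cv2.resize(S[155:355,165:365],(600,600),interpolation=cv2.INTER_CUBIC)
cv2.imwrite('pics/c1.png',A);cv2.imwrite('pics/c2.png',B)
E
```

```text
(no output)
```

View pics/c1.png

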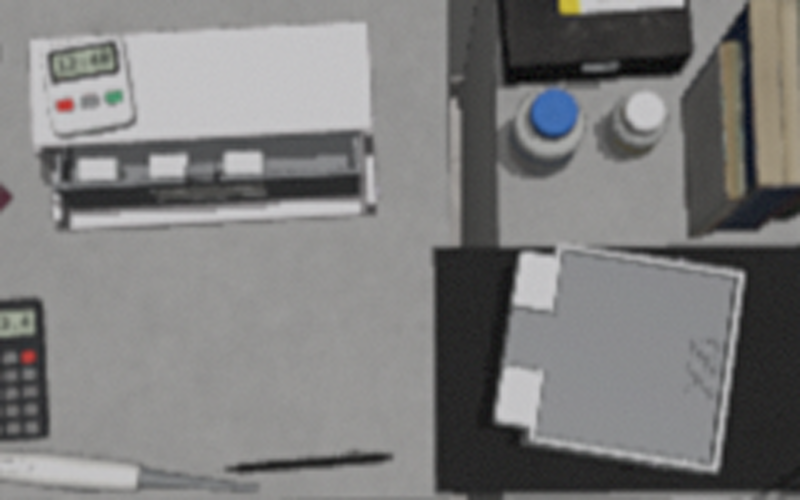

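View pics/c2.png

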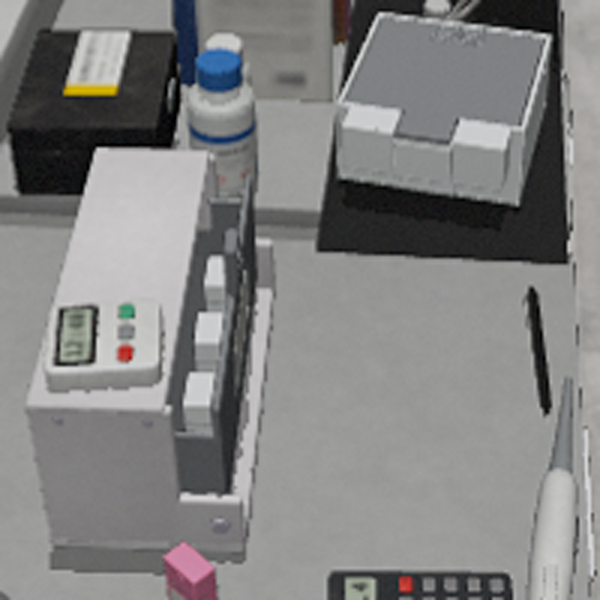

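Crops show: three white cases in the bin at c1 (98,168), (168,165), (243,162) (also c2 (200,400), (208,335), (215,280)), the fourth slot empty; the pink block (c2 (190,570)) is the look-alike, outside the rack. Box lid shut, press pad ribs at c1 (703,365), tongue at (517,337).

```bash
python3 - <<'E'
from h import *
np.set_printoptions(precision=1,suppress=True)
t=snap('top');s=snap('side')
c1=lambda u,v:(180+u*.3,125+v*.3)
c2=lambda u,v:(165+u/3,155+v/3)
P=lambda l,z:[print(q,onz(t,c1(*q),z)) for q in l]
print('box top');P([(745,270),(718,470),(522,250),(497,425),(562,245),(530,440),(703,365),(517,337)],81)
print('roof');P([(30,40),(368,25),(45,148),(370,133)],137)
print('cases');P([(98,168),(168,165),(243,162)],109)
print('panel top');P([(50,188),(362,175)],125)
print('bottles');P([(556,112)],123);P([(645,110)],90)
for a,b in [((98,168),(200,383)),((168,165),(209,322)),((243,162),(216,268))]: print(tri(t,c1(*a),s,c2(*b)))
E
```

```text
box top
(745, 270) [ 496.  -254.4   81. ]
(718, 470) [ 339.7 -227.6   81. ]
(522, 250) [513.2 -79.4  81. ]
(497, 425) [375.5 -57.2  81. ]
(562, 245) [ 517. -111.   81.]
(530, 440) [363.7 -82.6  81. ]
(703, 365) [ 421.2 -218.8   81. ]
(517, 337) [444.2 -74.1  81. ]
roof
(30, 40) [672.7 303.5 137. ]
(368, 25) [682.   40.9 137. ]
(45, 148) [586.9 290.  137. ]
(370, 133) [596.4  39.9 137. ]
cases
(98, 168) [576.5 253.3 109. ]
(168, 165) [578.4 198.4 109. ]
(243, 162) [580.3 139.6 109. ]
panel top
(50, 188) [557.8 287.8 125. ]
(362, 175) [566.   46.3 125. ]
bottles
(556, 112) [ 614.9 -104.4  123. ]
(645, 110) [ 623.6 -178.4   90. ]
(array([575.9, 253.3, 108.9]), np.float64(1.1856081237711251))
(array([577.9, 198.2, 110.7]), np.float64(0.25983987006167236))
(array([581.3, 139.7, 107.3]), np.float64(1.3445935538108125))
```

```bash
cat >> h.py <<'E'
def go(*tg):
    "print tool-frame rows for targets (x,y,z,yaw of tool y in deg)"
    from scipy.spatial.transform import Rotation as R
    s=env.read_state();q=s['eef_rot'];M=R.from_quat([q[1],q[2],q[3],q[0]]).as_matrix()
    yaw=np.degrees(np.arctan2(M[1,1],M[0,1]));p=s['ee_pos']
    print('t%.1f'%s['clock'],'at',p.round(1),'yaw %.1f'%yaw,'w %.1f'%s['grip_width'],'F',s['wrist_force'].round(1),'j1,6',s['joints'][[0,5]].round(2))
    for x,y,z,w in tg:
        d=M.T@(np.array([x,y,z])-p)/1000; sp=-((w-yaw+180)%360-180)
        print('%.4f %.4f %.4f %.1f'%(*d,sp))
BO=np.array([430.8,-157.5]);BY=-9.7
def box(x,y,o=BO,yaw=BY):
    "box frame x,y -> world"
    a=np.radians(yaw);yy=np.array([np.cos(a),np.sin(a)]);xx=np.array([yy[1],-yy[0]])
    return o+x*xx+y*yy
E
python3 - <<'E'
from h import *
print(box(63,0),box(-77,0))
go((420,-220,150,170.3),(420,-220,90,170.3))
E
```

```text
[ 420.18516909 -219.59931855] [443.77368223 -81.60083288]
t0.3 at [ 223.  -636.9  231. ] yaw 109.3 w 85.5 F [ 0.1  0.6 -1. ] j1,6 [-0.95 -0.29]
-0.3237 0.3284 0.0811 -61.0
-0.3237 0.3283 0.1411 -61.0
```

Request:
apply_moves --commands "-0.324 0.328 0.081 -61;-0.324 0.328 0.081 -61;-0.324 0.328 0.081 -61;-0.324 0.328 0.081 -61;-0.324 0.328 0.081 -61;-0.324 0.328 0.081 -61;-0.324 0.328 0.081 -61;-0.324 0.328 0.081 -61;-0.324 0.328 0.081 -61;-0.324 0.328 0.081 -61;-0.324 0.328 0.081 -61;-0.324 0.328 0.081 -61" --claw 0

```text
clock: 1.3
ee_pos: [421.9, -216.6, 149.8]
eef_rot: [0.0, -0.646, 0.763, 0.0]
wrist_force: [0.4, 0.3, -0.4]
grip_width: 0.2
gripper_force: 0.0
```

```bash
python3 - <<'E'
from h import *
go((420,-219.5,150,170.3),(420,-219.5,90,170.3))
E
```

```text
t1.3 at [ 421.9 -216.6  149.8] yaw 170.5 w 0.2 F [ 0.4  0.3 -0.4] j1,6 [-0.06 -0.11]
0.0032 0.0014 -0.0002 0.2
0.0032 0.0014 0.0598 0.2
```

Request:
apply_moves --commands "0.003 0.001 0.030 0;0.003 0.001 0.060 0;0.003 0.001 0.065 0;0.003 0.001 0.068 0;0.003 0.001 0.071 0;0.003 0.001 0.073 0;0.003 0.001 0.075 0;0.003 0.001 0.077 0;0.003 0.001 0.079 0;0.003 0.001 0.081 0;0.003 0.001 0.082 0;0.003 0.001 0.082 0"

```text
clock: 2.3
ee_pos: [419.7, -223.3, 68.4]
eef_rot: [0.0, -0.645, 0.764, -0.0]
wrist_force: [0.7, 0.2, 1.6]
grip_width: -0.4
gripper_force: 1.0
```

```bash
python3 - <<'E'
from h import *
t=snap('top');s=snap('side')
T=cv2.cvtColor(t['color'],cv2.COLOR_RGB2BGR);S=cv2.cvtColor(s['color'],cv2.COLOR_RGB2BGR)
A=cv2.resize(T[190:275,310:430],None,fx=4,fy=4,interpolation=cv2.INTER_CUBIC)
B=cv2.resize(S[145:245,260:365],None,fx=3.4,fy=3.4,interpolation=cv2.INTER_CUBIC)
cv2.imwrite('pics/d1.png',np.hstack([A[:340,:430],B[:340]]))
go((420,-219.5,150,170.3))
E
```

```text
t2.4 at [ 419.6 -223.2   68.4] yaw 170.3 w 0.2 F [1.1 0.6 1.5] j1,6 [-0.07 -0.1 ]
-0.0037 0.0002 -0.0816 0.0
```

View pics/d1.png

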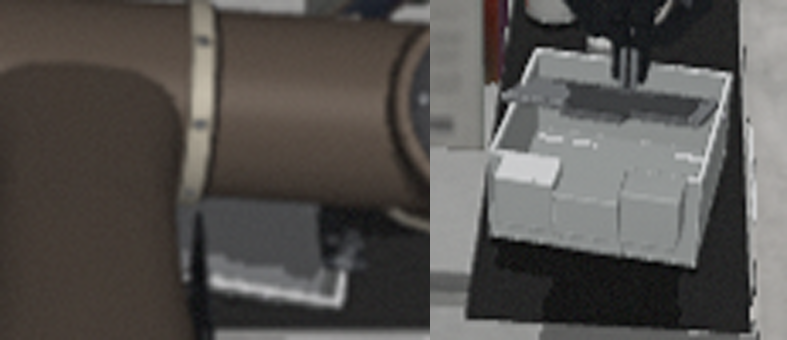

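Side crop shows the lid tipped up, nearly edge-on, its front end with the tongue at about (600,118) and the fingers on the rear pad. Lift and measure the tongue.

Request:
apply_moves --commands "-0.003 0 -0.040 0;-0.003 0 -0.080 0;-0.003 0 -0.120 0;-0.003 0 -0.160 0;-0.003 0 -0.200 0;-0.003 0 -0.200 0"

```text
clock: 2.9
ee_pos: [422.8, -221.6, 276.5]
eef_rot: [0.003, -0.645, 0.764, -0.005]
wrist_force: [1.8, 0.4, 0.6]
grip_width: -0.1
gripper_force: 0.0
```

```bash
python3 - <<'E'
from h import *
s=snap('side')
S=cv2.cvtColor(s['color'],cv2.COLOR_RGB2BGR)
B=S[150:230,265:355].copy()
B=cv2.resize(B,None,fx=6,fy=6,interpolation=cv2.INTER_CUBIC)
for a in (.3,.4,.5,.6,.7):
    c=np.cos(a);sn=np.sin(a)
    P=[np.r_[box(35-r*c,y),78+r*sn] for r,y in((128.5,-22),(128.5,22),(93,-75),(93,75))]
    print(a,proj(s,P).round(1).tolist())
    for p,k in zip(proj(s,P),[(0,0,255),(0,255,0),(255,0,0),(255,255,0)]): cv2.circle(B,tuple(int(v) for v in ((p-[265,150]+.5)*6)),2,k,-1)
cv2.imwrite('pics/d2.png',B)
go()
E
```

```text
0.3 [[315.6, 187.9], [297.6, 185.3], [339.8, 186.7], [279.7, 178.3]]
0.4 [[316.2, 182.6], [298.1, 180.1], [340.2, 183.0], [280.0, 174.6]]
0.5 [[316.8, 177.3], [298.7, 174.8], [340.7, 179.2], [280.4, 170.9]]
0.6 [[317.6, 171.9], [299.4, 169.4], [341.3, 175.3], [280.9, 167.1]]
0.7 [[318.4, 166.5], [300.2, 164.1], [341.9, 171.5], [281.4, 163.4]]
t3.0 at [ 421.6 -220.7  272.6] yaw 170.3 w -0.2 F [-0.5  0.3 -1.2] j1,6 [-0.07 -0.1 ]
```

View pics/d2.png

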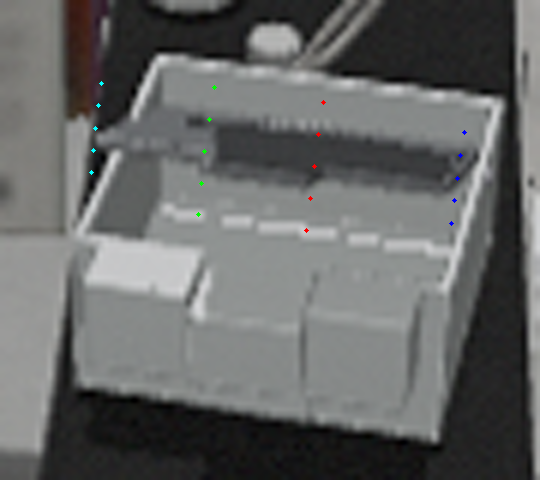

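```bash
python3 - <<'E'
from h import *
go((441,-88.5,200,170.3),(441,-88.5,107,170.3))
print('arc shifts from grip (tool x = ?)')
for a in (.47,.6,.8,1.0,1.2,1.4,1.6,1.8,1.93): print(a,(118*(np.cos(.47)-np.cos(a))/1000).round(4),(-118*(np.sin(a)-np.sin(.47))/1000).round(4))
E
```

```text
t3.0 at [ 421.6 -220.7  272.6] yaw 170.3 w -0.2 F [-0.5  0.3 -1.2] j1,6 [-0.07 -0.1 ]
-0.1336 0.0037 0.0726 0.0
-0.1336 0.0045 0.1656 0.0
arc shifts from grip (tool x = ?)
0.47 0.0 -0.0
0.6 0.0078 -0.0132
0.8 0.023 -0.0312
1.0 0.0414 -0.0459
1.2 0.0624 -0.0565
1.4 0.0851 -0.0628
1.6 0.1087 -0.0645
1.8 0.132 -0.0615
1.93 0.1467 -0.057
```

Request:
apply_moves --commands "-0.04 0.001 0.0 0;-0.08 0.002 0.02 0;-0.12 0.004 0.05 0;-0.134 0.004 0.072 0;-0.134 0.004 0.072 0;-0.134 0.004 0.072 0;-0.134 0.004 0.1 0;-0.134 0.0045 0.13 0;-0.134 0.0045 0.15 0;-0.134 0.0045 0.166 0;-0.134 0.0045 0.166 0;-0.134 0.0045 0.166 0" --claw 1

```text
clock: 3.95
ee_pos: [437.6, -88.2, 102.4]
eef_rot: [-0.001, -0.645, 0.765, 0.0]
wrist_force: [-0.1, 0.9, 0.4]
grip_width: 85.5
gripper_force: 0.0
```

Request:
apply_moves --commands "0 0 0 0;0 0 0 0;0 0 0 0;0 0 0 0;0 0 0 0;0 0 0 0;0 0 0 0;0 0 0 0" --claw 0 --squeeze 30

```text
clock: 4.62
ee_pos: [439.8, -86.9, 103.4]
eef_rot: [0.002, -0.645, 0.764, -0.001]
wrist_force: [5.5, 2.8, 2.3]
grip_width: 43.6
gripper_force: 30.9
```

```bash
python3 - <<'E'
from h import *
go()
s=snap('side')
B=cv2.resize(cv2.cvtColor(s['color'],cv2.COLOR_RGB2BGR)[130:230,255:365],None,fx=5,fy=5,interpolation=cv2.INTER_CUBIC)
cv2.imwrite('pics/d3.png',B)
E
```

```text
t4.6 at [439.8 -86.9 103.4] yaw 170.4 w 43.6 F [5.5 2.8 2.3] j1,6 [ 0.25 -0.42]
```

View pics/d3.png

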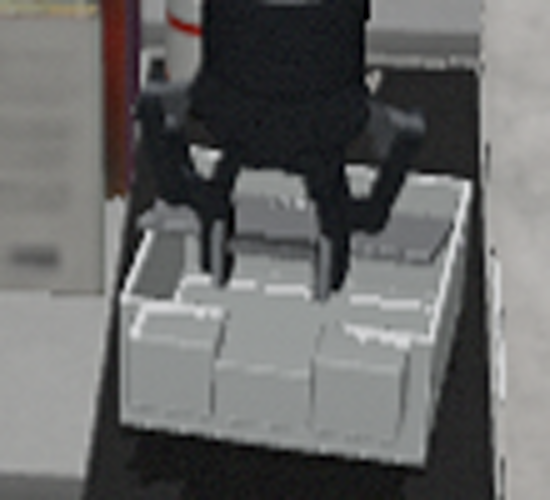

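Request:
apply_moves --commands "0.003 0 -0.006 0;0.0066 0 -0.0123 0;0.0105 0 -0.018 0;0.0146 0 -0.0239 0;0.019 0 -0.029 0;0.024 0 -0.0343 0;0.029 0 -0.039 0;0.0345 0 -0.0436 0;0.040 0 -0.0475 0;0.0461 0 -0.0515 0;0.052 0 -0.055 0;0.0585 0 -0.058 0" --claw 0

```text
clock: 5.67
ee_pos: [427.5, -145.6, 160.5]
eef_rot: [-0.0, -0.645, 0.764, 0.0]
wrist_force: [0.2, 0.4, -5.3]
grip_width: 43.4
gripper_force: 33.4
```

Request:
apply_moves --commands "0.0065 0 -0.0026 0;0.0131 0 -0.0049 0;0.020 0 -0.0067 0;0.0268 0 -0.0083 0;0.034 0 -0.0092 0;0.0407 0 -0.010 0;0.048 0 -0.010 0;0.0547 0 -0.010 0;0.062 0 -0.0092 0;0.0687 0 -0.0083 0;0.0755 0 -0.0067 0;0.0823 0 -0.005 0"

```text
clock: 6.67
ee_pos: [413.8, -226.9, 165.2]
eef_rot: [-0.0, -0.645, 0.764, -0.0]
wrist_force: [0.2, 2.0, -5.5]
grip_width: 43.7
gripper_force: 21.7
```

Request:
apply_moves --commands "0.003 0 0.001 0;0.006 0 0.002 0;0.008 0 0.0029 0;0.008 0 0.0029 0;0.008 0 0.0029 0"

```text
clock: 7.08
ee_pos: [412.7, -234.0, 164.0]
eef_rot: [0.0, -0.645, 0.764, -0.0]
wrist_force: [-5.0, 7.6, 12.7]
grip_width: 43.6
gripper_force: 31.6
```

```bash
python3 - <<'E'
from h import *
go()
s=snap('side')
B=cv2.resize(cv2.cvtColor(s['color'],cv2.COLOR_RGB2BGR)[110:230,255:365],None,fx=5,fy=5,interpolation=cv2.INTER_CUBIC)
cv2.imwrite('pics/d4.png',B)
E
```

```text
t7.1 at [ 412.7 -234.   164. ] yaw 170.3 w 43.6 F [-5.   7.6 12.7] j1,6 [-0.1  -0.07]
```

View pics/d4.png

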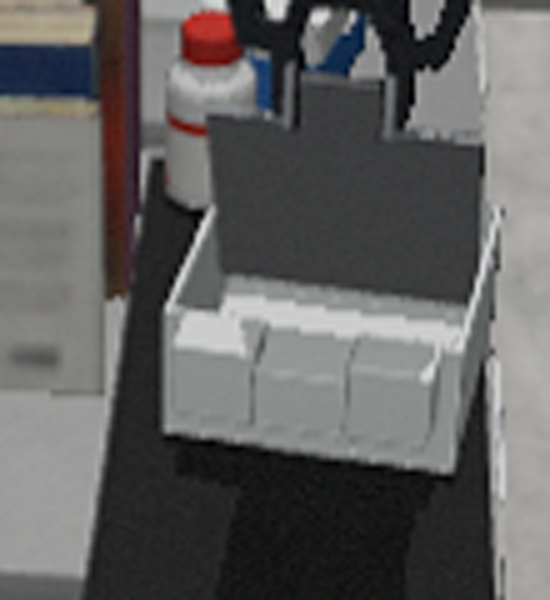

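Lid leans back past upright, at its stop (reaction force). Release and lift, then to the bin.

Request:
apply_moves --commands "0 0 0 0;0 0 0 0;0 0 0 0;0 0 0 0;0 0 -0.02 0;0 0 -0.05 0;0 0 -0.09 0;0 0 -0.13 0;0 0 -0.13 0" --claw 1

```text
clock: 7.88
ee_pos: [415.7, -235.8, 300.5]
eef_rot: [0.003, -0.645, 0.764, -0.005]
wrist_force: [1.4, 0.1, 1.4]
grip_width: 85.2
gripper_force: 0.0
```

```bash
python3 - <<'E'
from h import *
np.set_printoptions(precision=1,suppress=True)
go((480,0,300,130),(562,172,240,92))
t=snap('top');s=snap('side')
T=cv2.cvtColor(t['color'],cv2.COLOR_RGB2BGR);S=cv2.cvtColor(s['color'],cv2.COLOR_RGB2BGR)
A=cv2.resize(T[160:200,185:300],(800,278),interpolation=cv2.INTER_CUBIC)
B=cv2.resize(S[195:330,200:270],(311,600),interpolation=cv2.INTER_CUBIC)
C=cv2.resize(S[120:230,255:365],(300,300))
o=np.zeros((600,800,3),np.uint8);o[:200,:480]=cv2.resize(A,(480,200));o[:600,489:]=B;o[250:550,50:350]=C
cv2.imwrite('pics/d5.png',o)
for x in (558,562,566): print(proj(t,[x,171,162]),proj(s,[[x,171,162],[x,171,125]]))
E
```

```text
t7.9 at [ 415.7 -235.8  300.5] yaw 170.4 w 85.2 F [1.4 0.1 1.4] j1,6 [-0.1 -0.1]
-0.2432 -0.0239 0.0001 40.4
-0.4267 -0.0752 0.0602 78.4
[[238.7 178.2]] [[245.1 234.6]
 [246.  248.5]]
[[238.8 176.6]] [[243.1 234.5]
 [244.  248.4]]
[[238.8 175.1]] [[241.1 234.4]
 [242.  248.3]]
```

View pics/d5.png

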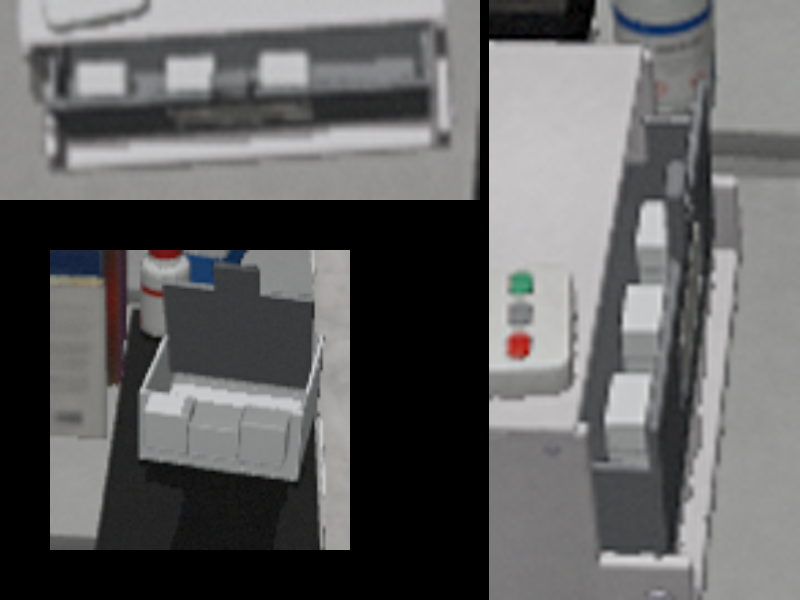

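Request:
apply_moves --commands "-0.243 -0.024 0 40;-0.243 -0.024 0 40;-0.243 -0.024 0 40;-0.243 -0.024 0 40;-0.243 -0.024 0 40;-0.243 -0.024 0 40;-0.426 -0.075 0.060 78;-0.426 -0.075 0.060 78;-0.426 -0.075 0.060 78;-0.426 -0.075 0.060 78;-0.426 -0.075 0.060 78;-0.426 -0.075 0.060 78"

```text
clock: 8.98
ee_pos: [558.4, 176.2, 228.7]
eef_rot: [-0.002, -0.018, 1.0, -0.001]
wrist_force: [-0.4, -0.1, 1.0]
grip_width: 85.5
gripper_force: 0.0
```

```bash
python3 - <<'E'
from h import *
go((562,167,240,92),(562,167,128,92))
E
```

```text
t9.0 at [558.4 176.2 228.7] yaw 92.0 w 85.5 F [-0.4 -0.1  1. ] j1,6 [ 0.64 -2.17]
-0.0032 -0.0094 -0.0112 0.0
-0.0036 -0.0092 0.1008 0.0
```

Request:
apply_moves --commands "0 0 0 0;0 0 0 0;0 0 0 0"

```text
clock: 9.23
ee_pos: [557.6, 172.7, 231.2]
eef_rot: [-0.001, -0.021, 1.0, -0.001]
wrist_force: [-0.1, -0.4, 0.2]
grip_width: 85.4
gripper_force: 0.0
```

```bash
python3 - <<'E'
from h import *
go((562,167,240,92),(562,167,128,92))
E
```

```text
t9.2 at [557.6 172.7 231.2] yaw 92.4 w 85.4 F [-0.1 -0.4  0.2] j1,6 [ 0.64 -2.16]
-0.0041 -0.0059 -0.0088 0.4
-0.0043 -0.0058 0.1032 0.4
```

Request:
apply_moves --commands "-0.004 -0.006 0.03 0;-0.004 -0.006 0.06 0;-0.004 -0.006 0.09 0;-0.004 -0.006 0.1 0;-0.004 -0.006 0.1 0;-0.004 -0.006 0.1 0;-0.004 -0.006 0.1 0"

```text
clock: 9.82
ee_pos: [563.6, 167.6, 134.6]
eef_rot: [0.001, -0.02, 1.0, 0.001]
wrist_force: [-1.1, -0.4, 1.4]
grip_width: 85.1
gripper_force: 0.0
```

```bash
python3 - <<'E'
from h import *
go((562,167,128,92))
s=snap('side')
B=cv2.resize(cv2.cvtColor(s['color'],cv2.COLOR_RGB2BGR)[180:330,190:300],None,fx=4,fy=4,interpolation=cv2.INTER_CUBIC)
cv2.imwrite('pics/d6.png',B)
E
```

```text
t9.8 at [563.6 167.6 134.6] yaw 92.3 w 85.1 F [-1.1 -0.4  1.4] j1,6 [ 0.62 -2.15]
0.0017 -0.0005 0.0066 0.3
```

View pics/d6.png

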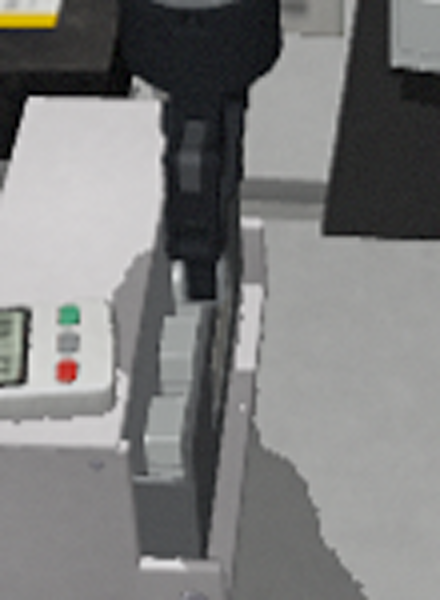

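Fingers straddle the tab position ahead of the cases. Close.

Request:
apply_moves --commands "0.001 0 0.005 0;0.001 0 0.005 0;0.001 0 0.005 0;0.001 0 0.005 0;0.001 0 0.005 0;0.001 0 0.005 0;0.001 0 0.005 0;0.001 0 0.005 0;0.001 0 0.005 0;0.001 0 0.005 0" --claw 0 --squeeze 40

```text
clock: 10.7
ee_pos: [561.6, 168.9, 128.0]
eef_rot: [0.0, -0.021, 1.0, 0.001]
wrist_force: [-4.2, 7.1, 2.6]
grip_width: 23.0
gripper_force: 40.3
```

```bash
python3 - <<'E'
from h import *
go()
r=np.hypot(120,0)
for k in range(1,13):
    a=k*.09; print('%.2f: %.4f %.4f'%(a,.118*np.sin(a),.118*(1-np.cos(a))))
E
```

```text
t10.7 at [561.6 168.9 128. ] yaw 92.4 w 23.0 F [-4.2  7.1  2.6] j1,6 [ 0.62 -2.15]
0.09: 0.0106 0.0005
0.18: 0.0211 0.0019
0.27: 0.0315 0.0043
0.36: 0.0416 0.0076
0.45: 0.0513 0.0117
0.54: 0.0607 0.0168
0.63: 0.0695 0.0227
0.72: 0.0778 0.0293
0.81: 0.0855 0.0366
0.90: 0.0924 0.0447
0.99: 0.0987 0.0533
1.08: 0.1041 0.0624
```

Request:
apply_moves --commands "0.0053 0 0.0001 0;0.0106 0 0.0005 0;0.0159 0 0.001 0;0.0211 0 0.0019 0;0.0263 0 0.003 0;0.0315 0 0.0043 0;0.0365 0 0.006 0;0.0416 0 0.0076 0;0.0465 0 0.0096 0;0.0513 0 0.0117 0;0.056 0 0.0142 0;0.0607 0 0.0168 0"

```text
clock: 11.7
ee_pos: [502.5, 166.3, 111.6]
eef_rot: [0.002, -0.02, 1.0, 0.001]
wrist_force: [4.8, 4.2, 2.0]
grip_width: 23.5
gripper_force: 39.6
```

Request:
apply_moves --commands "0.0044 0 0.0029 0;0.0088 0 0.0059 0;0.013 0 0.0092 0;0.0171 0 0.0125 0;0.021 0 0.0161 0;0.0248 0 0.0198 0;0.0283 0 0.0238 0;0.0317 0 0.0279 0;0.0349 0 0.0321 0;0.038 0 0.0365 0;0.0408 0 0.041 0;0.0434 0 0.0456 0"

```text
clock: 12.7
ee_pos: [457.7, 164.2, 65.3]
eef_rot: [0.001, -0.02, 1.0, 0.001]
wrist_force: [-0.0, 5.4, 2.0]
grip_width: 23.2
gripper_force: 39.8
```

Request:
apply_moves --commands "0.001 0 0.002 0;0.002 0 0.004 0;0.002 0 0.004 0;0.002 0 0.004 0"

```text
clock: 13.03
ee_pos: [455.5, 164.1, 61.1]
eef_rot: [0.0, -0.02, 1.0, 0.001]
wrist_force: [-0.5, 6.6, 1.1]
grip_width: 23.3
gripper_force: 39.8
```

Request:
apply_moves --commands "0.001 0 0.002 0;0.002 0 0.004 0;0.003 0 0.006 0;0.003 0 0.006 0"

```text
clock: 13.37
ee_pos: [454.4, 164.2, 57.8]
eef_rot: [0.002, -0.021, 1.0, 0.001]
wrist_force: [-2.7, -0.4, 26.7]
grip_width: 23.4
gripper_force: 42.6
```

```bash
python3 - <<'E'
from h import *
go()
t=snap('top')
B=cv2.resize(cv2.cvtColor(t['color'],cv2.COLOR_RGB2BGR)[130:240,180:320],None,fx=4,fy=4,interpolation=cv2.INTER_CUBIC)
cv2.imwrite('pics/d7.png',B)
E
```

```text
t13.4 at [454.4 164.2  57.8] yaw 92.4 w 23.4 F [-2.7 -0.4 26.7] j1,6 [ 0.76 -2.29]
```

At the stop (27 N). Release and lift.

Request:
apply_moves --commands "-0.002 0 -0.003 0;-0.002 0 -0.003 0;-0.002 0 -0.003 0;-0.002 0 -0.003 0;-0.002 0 -0.04 0;-0.002 0 -0.08 0;-0.002 0 -0.12 0;-0.002 -0.04 -0.16 0;-0.002 -0.08 -0.18 0;-0.002 -0.12 -0.18 0;-0.002 -0.16 -0.18 0;-0.002 -0.16 -0.18 0" --claw 1

```text
clock: 14.42
ee_pos: [459.9, -0.4, 235.4]
eef_rot: [-0.0, -0.019, 1.0, -0.0]
wrist_force: [0.2, -0.2, -0.7]
grip_width: 85.3
gripper_force: 0.0
```

```bash
python3 - <<'E'
from h import *
go()
t=snap('top');s=snap('side')
A=cv2.cvtColor(t['color'],cv2.COLOR_RGB2BGR)[140:230,180:300]
B=cv2.cvtColor(s['color'],cv2.COLOR_RGB2BGR)[190:340,180:300]
o=np.zeros((600,800,3),np.uint8);o[:300,:400]=cv2.resize(A,(400,300),interpolation=cv2.INTER_CUBIC);o[:500,400:]=cv2.resize(B,(400,500),interpolation=cv2.INTER_CUBIC)
cv2.imwrite('pics/d8.png',o)
E
```

```text
t14.4 at [ 4.599e+02 -4.000e-01  2.354e+02] yaw 92.2 w 85.3 F [ 0.2 -0.2 -0.7] j1,6 [ 0.43 -1.96]
```

View pics/d8.png

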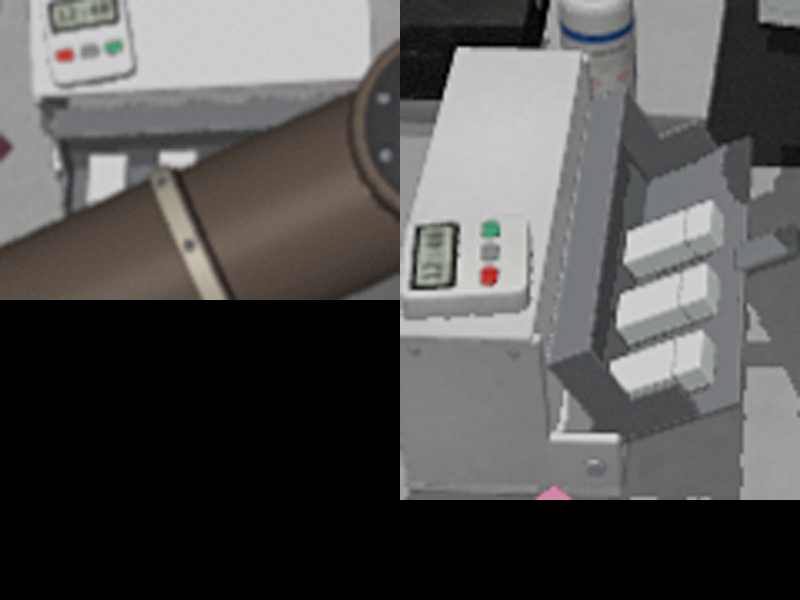

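```bash
python3 - <<'E'
from h import *
s=snap('side')
from itertools import product
c=np.cos;b=1.08
ax=np.array([-np.sin(b),0,np.cos(b)]);n=np.array([np.cos(b),0,np.sin(b)])
for cx,cy in((527,254.5),(529,199),(530,140.5)):
    C=np.array([cx,cy,64.5])
    P=[C+32*i*ax+9*n+15*j*np.array([0,1,0]) for i,j in((1,1),(1,-1),(-1,-1),(-1,1))]
    uv=proj(s,P); print(((uv-[180,190])*3.333+[400,0]).round().tolist())
go((529,140.5,150,92),(529,140.5,90,92))
E
```

```text
[[695.0, 363.0], [700.0, 325.0], [607.0, 355.0], [600.0, 392.0]]
[[701.0, 294.0], [705.0, 260.0], [616.0, 289.0], [610.0, 324.0]]
[[708.0, 228.0], [713.0, 196.0], [627.0, 226.0], [621.0, 258.0]]
t14.6 at [460.3   2.  234.5] yaw 92.1 w 85.4 F [ 0.4 -0.4  0.5] j1,6 [ 0.43 -1.97]
-0.0739 0.1359 0.0844 0.1
-0.0739 0.1359 0.1444 0.1
```

Request:
apply_moves --commands "-0.03 0.04 0 0;-0.06 0.08 0.03 0;-0.07 0.12 0.06 0;-0.07 0.136 0.08 0;-0.07 0.136 0.09 0;-0.07 0.136 0.12 0;-0.07 0.136 0.14 0;-0.07 0.136 0.15 0;-0.07 0.136 0.15 0;-0.07 0.136 0.15 0" --claw 0.52

```text
clock: 15.4
ee_pos: [525.3, 142.3, 85.0]
eef_rot: [-0.0, -0.02, 1.0, -0.0]
wrist_force: [-0.4, 0.1, 0.9]
grip_width: 44.3
gripper_force: 0.0
```

```bash
python3 - <<'E'
from h import *
go((525,140.5,75,92))
s=snap('side')
B=cv2.resize(cv2.cvtColor(s['color'],cv2.COLOR_RGB2BGR)[190:310,200:310],None,fx=5,fy=5,interpolation=cv2.INTER_CUBIC)
cv2.imwrite('pics/d9.png',B)
E
```

```text
t15.4 at [525.3 142.3  85. ] yaw 92.3 w 44.3 F [-0.4  0.1  0.9] j1,6 [ 0.62 -2.15]
0.0004 -0.0018 0.0100 0.3
```

View pics/d9.png

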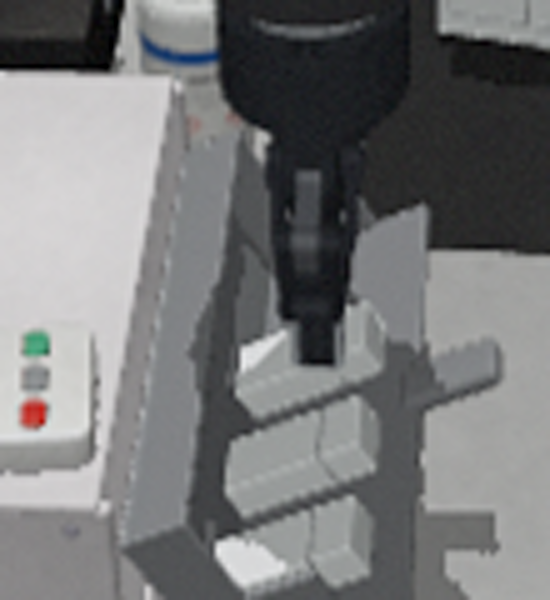

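Finger stands beside case 3 near its middle (d9 (320,340)), aligned. Descend softly until touch (12 pictures viewed, keep two).

Request:
apply_moves --commands "0 -0.002 0.005 0;0 -0.002 0.010 0;0 -0.002 0.013 0;0 -0.002 0.016 0;0 -0.002 0.018 0;0 -0.002 0.018 0;0 -0.002 0.018 0"

```text
clock: 16.03
ee_pos: [525.5, 139.8, 66.9]
eef_rot: [-0.0, -0.02, 1.0, -0.0]
wrist_force: [-0.2, 0.8, -0.2]
grip_width: 44.0
gripper_force: 0.0
```

Request:
apply_moves --commands "0 0 0.002 0;0 0 0.004 0;0 0 0.006 0;0 0 0.006 0"

```text
clock: 16.37
ee_pos: [525.2, 139.7, 60.5]
eef_rot: [-0.0, -0.02, 1.0, -0.0]
wrist_force: [0.2, -0.2, -0.0]
grip_width: 44.3
gripper_force: 0.0
```

Request:
apply_moves --commands "0 0 0.002 0;0 0 0.004 0;0 0 0.004 0"

```text
clock: 16.62
ee_pos: [525.6, 139.9, 56.9]
eef_rot: [0.0, -0.02, 1.0, -0.0]
wrist_force: [-0.5, -0.3, 1.6]
grip_width: 44.5
gripper_force: 0.4
```

Request:
apply_moves --commands "0 0 0.002 0;0 0 0.004 0;0 0 0.004 0"

```text
clock: 16.87
ee_pos: [527.6, 140.4, 55.3]
eef_rot: [0.002, -0.021, 1.0, 0.0]
wrist_force: [-0.0, -2.4, 16.2]
grip_width: 44.3
gripper_force: 7.0
```

Request:
apply_moves --commands "0.001 0 -0.005 0;0.001 0 -0.005 0;0.001 0 -0.005 0"

```text
clock: 17.12
ee_pos: [524.3, 139.8, 58.0]
eef_rot: [-0.0, -0.02, 1.0, 0.0]
wrist_force: [0.3, -0.5, -0.0]
grip_width: 44.5
gripper_force: 0.0
```

Request:
apply_moves --commands "0 0 0 0;0 0 0 0;0 0 0 0;0 0 0 0;0 0 0 0;0 0 0 0" --claw 0 --squeeze 50

```text
clock: 17.62
ee_pos: [525.3, 140.0, 58.6]
eef_rot: [0.001, -0.02, 1.0, 0.0]
wrist_force: [0.4, -0.9, 7.2]
grip_width: 29.1
gripper_force: 52.3
```

Request:
apply_moves --commands "0 0 -0.02 0;0 0 -0.04 0;0 0 -0.07 0;0 0 -0.10 0;0 0 -0.14 0;0 0 -0.18 0;0 0 -0.2 0;0 0 -0.2 0"

```text
clock: 18.28
ee_pos: [526.5, 140.7, 263.2]
eef_rot: [0.004, -0.02, 1.0, 0.002]
wrist_force: [1.2, 0.0, 0.1]
grip_width: 29.1
gripper_force: 49.6
```

```bash
cat >> h.py <<'E'
def boxpose():
    "front bottom edge of box in side view -> origin estimate"
    s=snap('side');g=cv2.cvtColor(s['color'],cv2.COLOR_RGB2GRAY)
    pts=[]
    for u in range(270,350):
        col=g[150:262,u].astype(int)
        # lowest bright run (>105) above the dark mat
        b=np.where(col>105)[0]; b=b[b<100]
        ok=[v for v in b if v+4<len(col) and (col[v+2:v+5]<70).all()]
        if ok: pts.append((u+.5,150+max(ok)+1.))
    return s,np.array(pts)
E
python3 - <<'E'
from h import *
go()
s,p=boxpose()
print(p[::4].tolist())
P=[np.r_[box(-91,y),3] for y in(-79,-70,0,70,79)]
print(proj(s,P).round(1).tolist())
E
```

```text
t18.3 at [526.5 140.7 263.2] yaw 92.3 w 29.1 F [1.2 0.  0.1] j1,6 [ 0.62 -2.15]
[[282.5, 157.0], [291.5, 197.0], [295.5, 198.0], [299.5, 198.0], [303.5, 198.0], [307.5, 199.0], [311.5, 200.0], [315.5, 200.0], [319.5, 201.0], [323.5, 202.0], [327.5, 202.0], [331.5, 202.0], [335.5, 203.0], [339.5, 204.0], [343.5, 205.0]]
[[336.2, 229.2], [332.6, 228.6], [305.1, 224.3], [278.1, 220.0], [274.7, 219.5]]
```

```bash
python3 - <<'E'
from h import *
np.set_printoptions(precision=1,suppress=True)
t=snap('top');s=snap('side')
f=lambda u,v:onz(s,(u,v),5)[:2]
a,b=f(265+75/6,150+385/6),f(265+438/6,150+440/6)
c,d=f(255+163/5,110+433/5),f(255+452/5,110+472/5)
print(a,b,c,d,(c+d-a-b)/2,[np.degrees(np.arctan2(*(q-p)[::-1])) for p,q in((b,a),(d,c))])
T=cv2.cvtColor(t['color'],cv2.COLOR_RGB2BGR);S=cv2.cvtColor(s['color'],cv2.COLOR_RGB2BGR)
o=np.zeros((600,800,3),np.uint8);o[:400,:400]=cv2.resize(T[190:290,320:420],(400,400),interpolation=cv2.INTER_CUBIC);o[:480,400:]=cv2.resize(S[110:230,265:365],(400,480),interpolation=cv2.INTER_CUBIC)
cv2.imwrite('pics/e1.png',o)
E
```

```text
[ 518.6 -101.1] [363.9 -75.6] [ 498.3 -179.9] [ 344.3 -156.7] [-20. -80.] [np.float64(-9.38403398157968), np.float64(-8.548091270550154)]
```

View pics/e1.png

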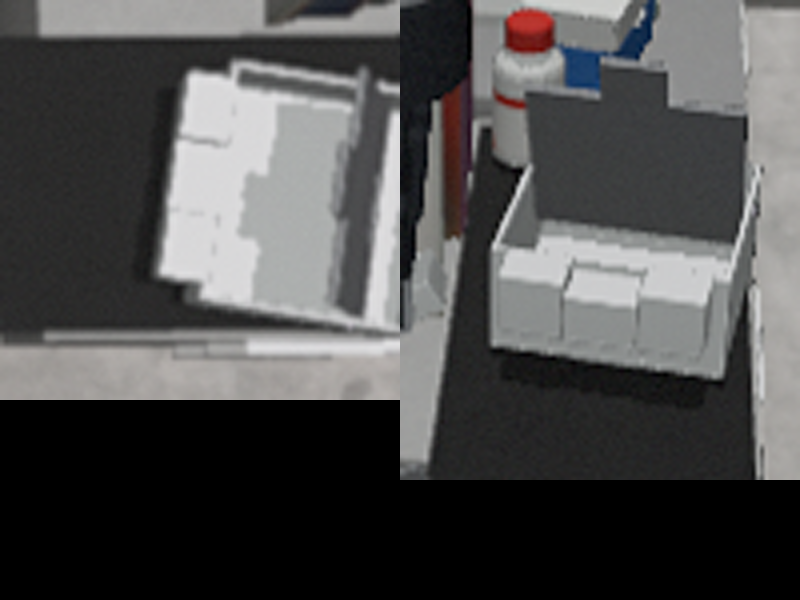

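The crops show the box slid about 80 mm along its own x during the lid opening (front corners now top-crop (185,72), (158,278)); still on the mat, the lid standing open. Recompute pose and lid angle.

```bash
python3 - <<'E'
from h import *
np.set_printoptions(precision=1,suppress=True)
t=snap('top');s=snap('side')
tp=lambda u,v:(320+u/4,190+v/4); sp=lambda u,v:(265+(u-400)/4,110+v/4)
a=onz(t,tp(185,72),81);b=onz(t,tp(158,278),81);print('front',a,b,np.linalg.norm(a-b))
c=onz(t,tp(232,62),81);d=onz(t,tp(187,298),81);print('rim',c,d,np.linalg.norm(c-d))
v=(c-d)[:2];yaw=np.degrees(np.arctan2(v[1],v[0]));print(yaw)
o1=(a+b)[:2]/2; o2=(c+d)[:2]/2
for yw in (yaw,-9.2):
    z=box(0,0,np.zeros(2),yw);xx=box(1,0,np.zeros(2),yw)
    print(o1+91*xx,o2+59*xx)
o=(o1+91*xx+o2+59*xx)/2;print('O',o)
yy=box(0,1,np.zeros(2),-9.2)
for uv,y in((sp(602,62),22),(sp(668,72),-22)):
    p,dd=ray(s,uv);n=np.r_[yy,0];P0=np.r_[o+y*yy,0]
    q=p+dd*((P0-p)@n)/(dd@n);bx=(q[:2]-o)@xx
    print('tongue end boxx',bx,'z',q[2],'angle',np.arctan2(q[2]-78,35-bx),'r',np.hypot(q[2]-78,35-bx))
# from the top: tip of tongue
E
```

```text
front [ 491.4 -156.7   81. ] [ 356.9 -135.5   81. ] 136.11275688672583
rim [ 497.8 -187.7   81. ] [ 344.  -153.9   81. ] 157.49678255393593
-12.40379980646419
[ 404.6 -235. ] [ 408.2 -228.4]
[ 409.6 -235.9] [ 411.4 -229. ]
O [ 410.5 -232.5]
tongue end boxx 1.2263238918899295 z 190.64843004456827 angle 1.279509371171539 r 117.60242339918645
tongue end boxx -9.584415113473762 z 194.73542830050792 angle 1.2059665195434897 r 124.95971467442446
```

```bash
python3 - <<'E'
from h import *
t=snap('top');s=snap('side');o=np.array([410.5,-233])
for a in (1.2,1.35,1.5,1.7,1.9):
    P=[np.r_[box(35-r*np.cos(a),y,o,-9.5),78+r*np.sin(a)] for r,y in((128.5,22),(128.5,-22),(93,72),(93,-72))]
    su=(proj(s,P)-[265,110])*4+[400,0];tu=(proj(t,P)-[320,190])*4
    print(a,su.round().tolist(),tu.round().tolist())
E
```

```text
1.2 [[599.0, 61.0], [668.0, 69.0], [525.0, 88.0], [746.0, 115.0]] [[329.0, 139.0], [319.0, 212.0], [349.0, 68.0], [319.0, 301.0]]
1.35 [[605.0, 40.0], [673.0, 47.0], [530.0, 73.0], [750.0, 99.0]] [[361.0, 143.0], [352.0, 216.0], [372.0, 71.0], [342.0, 304.0]]
1.5 [[610.0, 22.0], [678.0, 30.0], [534.0, 61.0], [753.0, 86.0]] [[394.0, 148.0], [385.0, 221.0], [395.0, 74.0], [366.0, 307.0]]
1.7 [[618.0, 5.0], [685.0, 13.0], [540.0, 48.0], [757.0, 73.0]] [[437.0, 155.0], [428.0, 228.0], [425.0, 79.0], [396.0, 312.0]]
1.9 [[625.0, -3.0], [691.0, 4.0], [546.0, 42.0], [760.0, 66.0]] [[476.0, 162.0], [468.0, 235.0], [453.0, 84.0], [424.0, 317.0]]
```

Lid angle fits only 1.2 rad: fingertips jammed on the wide lid and dragged the box. I'll lay the case back on the tray first, then finish opening the lid by a push.

Request:
apply_moves --commands "0 0 0.04 0;0 0 0.08 0;0 0 0.12 0;0 0 0.15 0;0 0 0.17 0;0 0 0.185 0;0 0 0.192 0;0 0 0.197 0;0 0 0.199 0;0 0 0.199 0;0 0 0.199 0"

```text
clock: 19.55
ee_pos: [524.9, 140.1, 59.7]
eef_rot: [0.0, -0.02, 1.0, 0.0]
wrist_force: [0.7, -0.7, -0.8]
grip_width: 28.8
gripper_force: 49.6
```

Request:
apply_moves --commands "0 0 0 0;0 0 0 0;0 0 0 0;0 0 -0.02 0;0 0 -0.05 0;0 0 -0.09 0;0 0 -0.13 0;0 0 -0.17 0;0 0 -0.21 0;0 0 -0.23 0;0 0 -0.23 0" --claw 0.52

```text
clock: 20.47
ee_pos: [526.6, 140.6, 295.4]
eef_rot: [0.005, -0.02, 1.0, 0.002]
wrist_force: [-0.5, 1.8, 0.3]
grip_width: 44.2
gripper_force: 0.0
```

```bash
python3 - <<'E'
from h import *
s=snap('side')
o=np.array([410.5,-233]);w=170.5
p1=box(-95,0,o,-9.5);p2=box(-40,0,o,-9.5);print(p1,p2)
go((*p1,280,170.5),(*p1,170,170.5),(*p2,170,170.5))
# case 3 check: bright blob in side view
g=cv2.cvtColor(s['color'],cv2.COLOR_RGB2GRAY)[240:320,225:290]
n,l,st,ce=cv2.connectedComponentsWithStats((g>150).astype(np.uint8));print([(st[i][4],(ce[i]+[225,240]).round(1)) for i in range(1,n) if st[i][4]>30])
E
```

```text
[ 426.17952256 -139.30286785] [ 417.10190423 -193.54857594]
t20.5 at [525.5 140.4 292.3] yaw 92.3 w 44.0 F [ 0.1 -0.1 -1. ] j1,6 [ 0.62 -2.15]
0.1105 -0.2755 0.0109 -78.2
0.1111 -0.2758 0.1209 -78.2
0.1223 -0.3297 0.1206 -78.2
[(np.int32(38), array([225.8, 246.3])), (np.int32(62), array([272.7, 255.9])), (np.int32(128), array([253.6, 262.1])), (np.int32(80), array([287.3, 281.7]))]
```

Request:
apply_moves --commands "0.04 -0.1 0 -30;0.04 -0.1 0 -30;0.04 -0.1 0 -30;0.04 -0.1 0 -30;0.11 -0.276 0.01 -78;0.11 -0.276 0.01 -78;0.11 -0.276 0.01 -78;0.11 -0.276 0.01 -78;0.11 -0.276 0.01 -78;0.11 -0.276 0.01 -78;0.11 -0.276 0.01 -78;0.11 -0.276 0.01 -78" --claw 0

```text
clock: 21.52
ee_pos: [424.5, -141.2, 278.0]
eef_rot: [-0.001, -0.647, 0.763, 0.001]
wrist_force: [-0.0, -0.4, -0.1]
grip_width: 0.1
gripper_force: 0.0
```

Request:
apply_moves --commands "0 0 0.03 0;0 0 0.06 0;0 0 0.09 0;0 0 0.11 0;0 0 0.11 0;0 0 0.11 0"

```text
clock: 22.02
ee_pos: [424.6, -140.6, 168.2]
eef_rot: [-0.001, -0.645, 0.764, 0.001]
wrist_force: [0.4, 0.0, 0.5]
grip_width: -0.0
gripper_force: 0.0
```

```bash
python3 - <<'E'
from h import *
o=np.array([410.5,-233])
go(*[(*box(x,0,o,-9.5),172,170.5) for x in(-35,10,53)])
E
```

```text
t22.0 at [ 424.6 -140.6  168.2] yaw 170.3 w -0.0 F [0.4 0.  0.5] j1,6 [ 0.12 -0.29]
0.0585 -0.0015 -0.0038 -0.2
0.1035 -0.0017 -0.0037 -0.2
0.1465 -0.0018 -0.0037 -0.2
```

Request:
apply_moves --commands "0.03 -0.001 -0.004 0;0.05 -0.001 -0.004 0;0.06 -0.001 -0.004 0;0.066 -0.001 -0.004 0;0.072 -0.001 -0.004 0;0.078 -0.001 -0.004 0;0.084 -0.001 -0.004 0;0.09 -0.001 -0.004 0;0.096 -0.001 -0.004 0;0.102 -0.001 -0.004 0;0.106 -0.001 -0.004 0;0.106 -0.001 -0.004 0"

```text
clock: 23.02
ee_pos: [408.5, -245.7, 172.9]
eef_rot: [-0.0, -0.645, 0.765, 0.0]
wrist_force: [0.0, 0.5, -0.3]
grip_width: 0.4
gripper_force: 0.0
```

Request:
apply_moves --commands "0.005 0 0 0;0.01 0 0 0;0.015 0 0 0;0.02 0 0 0;0.025 0 0 0;0.03 0 0 0;0.034 0 0 0;0.037 0 0 0;0.037 0 0 0"

```text
clock: 23.77
ee_pos: [402.4, -282.1, 173.0]
eef_rot: [-0.0, -0.645, 0.765, 0.0]
wrist_force: [0.4, 0.4, 0.2]
grip_width: 0.1
gripper_force: 0.0
```

```bash
python3 - <<'E'
from h import *
go()
s,p=boxpose();print(p[-56::8].tolist())
E
```

```text
t23.8 at [ 402.4 -282.1  173. ] yaw 170.3 w 0.1 F [0.4 0.4 0.2] j1,6 [-0.21  0.04]
[[291.5, 197.0], [299.5, 198.0], [307.5, 199.0], [315.5, 200.0], [323.5, 202.0], [331.5, 202.0], [339.5, 204.0]]
```

Request:
apply_moves --commands "0.002 0 0 0;0.004 0 0 0;0.006 0 0 0;0.006 0 0 0"

```text
clock: 24.15
ee_pos: [401.5, -287.6, 173.0]
eef_rot: [-0.0, -0.645, 0.764, -0.0]
wrist_force: [0.1, 0.0, 0.5]
grip_width: 0.1
gripper_force: 0.0
```

Request:
apply_moves --commands "0.002 0 0 0;0.004 0 0 0;0.004 0 0 0;0.004 0 0 0"

```text
clock: 24.48
ee_pos: [400.9, -291.1, 173.0]
eef_rot: [0.0, -0.645, 0.764, 0.0]
wrist_force: [1.1, 4.8, 0.8]
grip_width: -0.3
gripper_force: 2.3
```

```bash
python3 - <<'E'
from h import *
go()
s,p=boxpose();print(p[-56::8].tolist())
g=cv2.cvtColor(s['color'],cv2.COLOR_RGB2GRAY)
o=np.array([410.5,-233])
for a in(1.6,1.75,1.9):
    P=[np.r_[box(35-93*np.cos(a),y,o,-9.5),78+93*np.sin(a)] for y in(60,45,-45,-60)]
    print(a,proj(s,P).round(1).tolist())
for u in (303,307,311,338,342,346,350): print(u,g[105:150,u].tolist())
E
```

```text
t24.5 at [ 400.9 -291.1  173. ] yaw 170.3 w -0.3 F [1.1 4.8 0.8] j1,6 [-0.23  0.06]
[[291.5, 197.0], [299.5, 197.0], [307.5, 198.0], [315.5, 200.0], [323.5, 201.0], [331.5, 203.0], [339.5, 204.0]]
1.6 [[303.8, 124.0], [309.4, 124.6], [343.3, 128.6], [349.1, 129.2]]
1.75 [[304.9, 122.1], [310.4, 122.7], [344.1, 126.6], [349.8, 127.2]]
1.9 [[305.9, 120.9], [311.4, 121.6], [344.8, 125.4], [350.5, 126.0]]
303 [200, 200, 201, 201, 200, 202, 203, 174, 112, 116, 93, 86, 78, 82, 79, 116, 122, 94, 93, 94, 94, 94, 94, 94, 94, 94, 93, 95, 93, 94, 94, 95, 96, 94, 93, 94, 92, 95, 94, 94, 95, 94, 95, 93, 96]
307 [200, 200, 201, 200, 200, 201, 203, 189, 148, 125, 128, 129, 127, 128, 127, 122, 106, 90, 95, 95, 92, 95, 95, 94, 94, 95, 94, 95, 95, 90, 86, 86, 85, 85, 85, 86, 83, 83, 84, 83, 86, 84, 85, 86, 84]
311 [200, 201, 200, 201, 201, 201, 201, 204, 193, 152, 127, 127, 126, 127, 128, 127, 125, 109, 94, 93, 95, 97, 93, 94, 96, 93, 90, 85, 83, 85, 84, 84, 84, 85, 86, 86, 88, 87, 84, 85, 84, 83, 85, 86, 84]
338 [26, 26, 25, 28, 14, 99, 144, 139, 139, 141, 140, 140, 140, 141, 140, 143, 140, 139, 142, 123, 84, 85, 85, 85, 85, 85, 84, 86, 85, 84, 83, 84, 85, 85, 84, 85, 85, 84, 85, 83, 86, 84, 85, 85, 83]
342 [23, 15, 94, 143, 140, 138, 139, 138, 138, 138, 138, 138, 139, 137, 139, 140, 139, 141, 141, 142, 121, 81, 84, 83, 83, 83, 85, 84, 84, 84, 84, 84, 84, 85, 83, 85, 83, 84, 84, 85, 87, 84, 84, 85, 83]
346 [142, 137, 137, 138, 138, 137, 137, 137, 138, 139, 140, 140, 138, 138, 138, 139, 139, 138, 140, 141, 137, 114, 94, 95, 96, 94, 95, 95, 96, 96, 90, 83, 85, 86, 85, 85, 84, 84, 87, 83, 83, 87, 86, 84, 85]
350 [88, 86, 87, 84, 101, 143, 171, 183, 183, 172, 152, 159, 170, 169, 170, 158, 146, 152, 158, 151, 116, 78, 93, 99, 96, 95, 95, 96, 95, 96, 93, 97, 96, 95, 91, 83, 84, 85, 84, 85, 85, 84, 83, 85, 82]
```

Reaction 4.8 N at the stop, and lid edge rows match 1.9 rad; box unmoved. Back off and return to case 3.

Request:
apply_moves --commands "-0.03 0 0 0;-0.06 0 -0.03 0;-0.09 0 -0.07 0;-0.12 0 -0.11 0;-0.12 0 -0.11 0;-0.12 0 -0.11 0" --claw 0.52

```text
clock: 25.03
ee_pos: [423.3, -172.0, 287.4]
eef_rot: [0.002, -0.646, 0.764, -0.003]
wrist_force: [0.7, -0.6, 0.0]
grip_width: 44.6
gripper_force: 0.0
```

```bash
python3 - <<'E'
from h import *
go((470,0,290,130),(525,139.5,160,92.3))
E
```

```text
t25.0 at [ 423.3 -172.   287.4] yaw 170.5 w 44.6 F [ 0.7 -0.6  0. ] j1,6 [ 0.05 -0.22]
-0.1774 -0.0175 -0.0025 40.5
-0.3241 -0.0476 0.1277 78.2
```

Request:
apply_moves --commands "-0.177 -0.017 0 40;-0.177 -0.017 0 40;-0.177 -0.017 0 40;-0.177 -0.017 0 40;-0.177 -0.017 0 40;-0.324 -0.048 0.05 78;-0.324 -0.048 0.10 78;-0.324 -0.048 0.128 78;-0.324 -0.048 0.128 78;-0.324 -0.048 0.128 78;-0.324 -0.048 0.128 78;-0.324 -0.048 0.128 78"

```text
clock: 26.03
ee_pos: [522.1, 138.2, 151.7]
eef_rot: [-0.002, -0.017, 1.0, -0.002]
wrist_force: [-0.7, -0.6, 0.7]
grip_width: 44.4
gripper_force: 0.0
```

Request:
apply_moves --commands "0 0 0 0;0 0 0 0;0 0 0 0"

```text
clock: 26.28
ee_pos: [523.1, 137.8, 155.1]
eef_rot: [0.0, -0.021, 1.0, -0.0]
wrist_force: [-0.0, 0.9, 0.1]
grip_width: 44.3
gripper_force: 0.0
```

```bash
python3 - <<'E'
from h import *
go((525,139.7,75,92.3),(525,139.7,58.5,92.3))
E
```

```text
t26.3 at [523.1 137.8 155.1] yaw 92.4 w 44.3 F [-0.   0.9  0.1] j1,6 [ 0.62 -2.15]
-0.0020 0.0018 0.0801 0.1
-0.0020 0.0018 0.0966 0.1
```

Request:
apply_moves --commands "-0.002 0.002 0.03 0;-0.002 0.002 0.06 0;-0.002 0.002 0.08 0;-0.002 0.002 0.09 0;-0.002 0.002 0.0965 0;-0.002 0.002 0.0965 0;-0.002 0.002 0.0965 0"

```text
clock: 26.87
ee_pos: [525.6, 140.5, 59.4]
eef_rot: [0.001, -0.02, 1.0, 0.0]
wrist_force: [-0.5, 0.3, 1.1]
grip_width: 44.1
gripper_force: 0.0
```

Request:
apply_moves --commands "0 0 0 0;0 0 0 0;0 0 0 0;0 0 0 0;0 0 0 0;0 0 0 0" --claw 0 --squeeze 60

```text
clock: 27.37
ee_pos: [525.8, 140.8, 60.0]
eef_rot: [0.001, -0.02, 1.0, 0.001]
wrist_force: [-0.8, -0.5, 6.5]
grip_width: 28.6
gripper_force: 60.8
```

Request:
apply_moves --commands "0 0 -0.02 0;0 0 -0.04 0;0 0 -0.07 0;0 0 -0.10 0;0 0 -0.14 0;0 0 -0.18 0;0 0 -0.2 0;0 0 -0.2 0;0 0 -0.2 0"

```text
clock: 28.12
ee_pos: [525.2, 140.7, 260.5]
eef_rot: [0.002, -0.02, 1.0, 0.001]
wrist_force: [0.3, -0.1, -2.0]
grip_width: 28.4
gripper_force: 60.0
```

```bash
python3 - <<'E'
from h import *
np.set_printoptions(precision=1,suppress=True)
s,p=boxpose();print(p[-56::8].tolist())
o=np.array([410.5,-233])
print(box(-19,45,o,-9.5),box(-19,-45,o,-9.5),box(-19,0,o,-9.5))
go((460,0,280,130),(*box(-19,42,o,-9.5),200,170.5))
E
```

```text
[[290.5, 196.0], [298.5, 197.0], [306.5, 199.0], [314.5, 200.0], [322.5, 201.0], [330.5, 202.0], [338.5, 203.0]]
[ 458.  -221.7] [ 369.3 -206.8] [ 413.6 -214.3]
t28.2 at [524.5 140.3 258.9] yaw 92.3 w 28.3 F [-0.3 -0.1 -2. ] j1,6 [ 0.6 -2.1]
0.0701 -0.1376 -0.0213 -37.7
0.0839 -0.3585 0.0584 -78.2
```

```bash
sed -i 's/^BO=.*/BO=np.array([410,-236.5]);BY=-9.5/' h.py; python3 - <<'E'
from h import *
go((460,0,280,130),(*box(-19,38),200,170.5))
E
```

```text
t28.2 at [524.5 140.3 258.9] yaw 92.3 w 28.3 F [-0.3 -0.1 -2. ] j1,6 [ 0.62 -2.15]
0.0701 -0.1376 -0.0213 -37.7
0.0884 -0.3612 0.0584 -78.2
```

Request:
apply_moves --commands "0.07 -0.138 -0.02 -38;0.07 -0.138 -0.02 -38;0.07 -0.138 -0.02 -38;0.07 -0.138 -0.02 -38;0.088 -0.361 -0.02 -78;0.088 -0.361 -0.02 -78;0.088 -0.361 -0.02 -78;0.088 -0.361 -0.02 -78;0.088 -0.361 0.02 -78;0.088 -0.361 0.058 -78;0.088 -0.361 0.058 -78;0.088 -0.361 0.058 -78"

```text
clock: 29.17
ee_pos: [446.6, -225.9, 193.1]
eef_rot: [-0.003, -0.646, 0.763, 0.005]
wrist_force: [-0.3, 0.3, -1.0]
grip_width: 28.8
gripper_force: 60.0
```

Request:
apply_moves --commands "0 0 0 0;0 0 0 0;0 0 0 0"

```text
clock: 29.42
ee_pos: [451.8, -223.6, 200.8]
eef_rot: [0.0, -0.644, 0.765, -0.0]
wrist_force: [-0.6, 1.0, 0.0]
grip_width: 28.6
gripper_force: 60.0
```

```bash
python3 - <<'E'
from h import *
go((*box(-19,38),100,170.5),(*box(-19,38),30,170.5))
s=snap('side');cv2.imwrite('pics/e2.png',cv2.resize(cv2.cvtColor(s['color'],cv2.COLOR_RGB2BGR)[80:230,235:375],(700,600),interpolation=cv2.INTER_CUBIC)[:600])
s,p=boxpose();print(p[-56::8].tolist())
E
```

```text
t29.4 at [ 451.8 -223.6  200.8] yaw 170.2 w 28.6 F [-0.6  1.   0. ] j1,6 [-0.07 -0.1 ]
0.0006 0.0011 0.1008 -0.3
0.0006 0.0012 0.1708 -0.3
[[290.5, 196.0], [298.5, 198.0], [306.5, 199.0], [314.5, 200.0], [322.5, 201.0], [330.5, 203.0], [338.5, 203.0]]
```

Request:
apply_moves --commands "0.0005 0.001 0.03 0;0.0005 0.001 0.06 0;0.0005 0.001 0.09 0;0.0005 0.001 0.12 0;0.0005 0.001 0.14 0;0.0005 0.001 0.15 0;0.0005 0.001 0.155 0;0.0005 0.001 0.155 0;0.0005 0.001 0.155 0"

```text
clock: 30.27
ee_pos: [451.4, -224.2, 46.6]
eef_rot: [0.001, -0.645, 0.764, -0.001]
wrist_force: [-0.6, -0.5, 0.0]
grip_width: 28.6
gripper_force: 60.1
```

Request:
apply_moves --commands "0 0 0.005 0;0 0 0.01 0;0 0 0.015 0;0 0 0.018 0;0 0 0.018 0"

```text
clock: 30.68
ee_pos: [461.7, -226.2, 34.9]
eef_rot: [0.007, -0.647, 0.763, -0.009]
wrist_force: [-2.3, 3.6, 49.8]
grip_width: 28.6
gripper_force: 81.4
```

Request:
apply_moves --commands "0 0 -0.008 0;0 0 -0.012 0;0 0 -0.012 0;0 0 -0.012 0"

```text
clock: 31.02
ee_pos: [450.2, -224.3, 39.5]
eef_rot: [0.0, -0.645, 0.764, -0.0]
wrist_force: [0.3, -0.8, -1.2]
grip_width: 28.5
gripper_force: 62.5
```

```bash
python3 - <<'E'
from h import *
go((*box(-19,38),40,170.5))
s=snap('side');cv2.imwrite('pics/e3.png',cv2.resize(cv2.cvtColor(s['color'],cv2.COLOR_RGB2BGR)[90:220,265:365],(460,600),interpolation=cv2.INTER_CUBIC))
s,p=boxpose();print(p[-56::8].tolist())
E
```

```text
t31.0 at [ 450.2 -224.3   39.5] yaw 170.3 w 28.5 F [ 0.3 -0.8 -1.2] j1,6 [-0.07 -0.1 ]
-0.0003 -0.0003 -0.0005 -0.2
[[290.5, 196.0], [298.5, 198.0], [306.5, 199.0], [314.5, 200.0], [322.5, 202.0], [330.5, 203.0], [338.5, 203.0]]
```

View pics/e3.png

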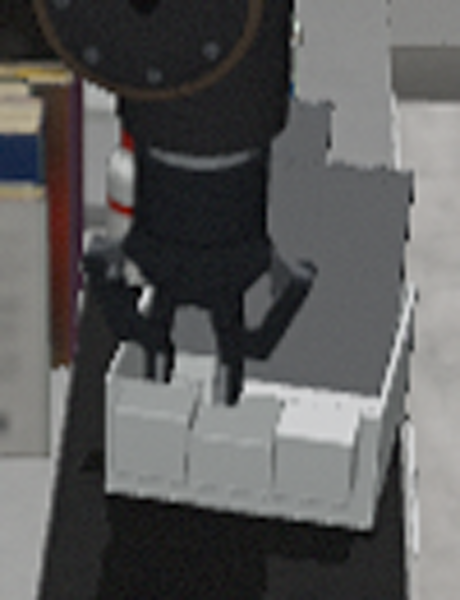

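The view shows the finger knuckles (left at (95,250)) reaching out over the side wall's rim: that was the contact. So lay cases nearer the middle (y = ±17), third on top. That was picture 14; from now on numbers only.

Request:
apply_moves --commands "0 0 -0.02 0;0 0 -0.03 0;0 0.021 -0.03 0;0 0.021 -0.03 0;0 0.021 -0.015 0;0 0.021 -0.005 0;0 0.021 0 0;0 0.021 0 0"

```text
clock: 31.78
ee_pos: [428.8, -220.7, 38.3]
eef_rot: [-0.001, -0.645, 0.764, 0.001]
wrist_force: [-0.6, -0.7, -1.2]
grip_width: 28.4
gripper_force: 62.6
```

Request:
apply_moves --commands "0 0 0.002 0;0 0 0.004 0;0 0 0.004 0"

```text
clock: 32.03
ee_pos: [429.8, -220.8, 35.5]
eef_rot: [0.0, -0.645, 0.764, -0.0]
wrist_force: [-0.1, 0.7, -0.7]
grip_width: 28.0
gripper_force: 62.6
```

Request:
apply_moves --commands "0 0 0.002 0;0 0 0.004 0;0 0 0.004 0"

```text
clock: 32.28
ee_pos: [429.5, -220.7, 31.3]
eef_rot: [-0.0, -0.645, 0.764, 0.0]
wrist_force: [-0.8, -0.0, -0.5]
grip_width: 28.3
gripper_force: 62.6
```

Request:
apply_moves --commands "0 0 0.002 0;0 0 0.004 0;0 0 0.004 0"

```text
clock: 32.53
ee_pos: [429.9, -221.0, 27.7]
eef_rot: [-0.0, -0.645, 0.764, -0.0]
wrist_force: [-1.7, 0.4, 5.9]
grip_width: 28.5
gripper_force: 63.5
```

Request:
apply_moves --commands "0 0 0.0015 0;0 0 0.003 0;0 0 0.003 0"

```text
clock: 32.78
ee_pos: [430.2, -221.9, 26.1]
eef_rot: [-0.0, -0.645, 0.764, -0.001]
wrist_force: [-5.5, -5.4, 22.2]
grip_width: 28.7
gripper_force: 65.6
```

Request:
apply_moves --commands "0 0 -0.003 0;0 0 -0.003 0"

```text
clock: 32.95
ee_pos: [430.0, -220.9, 28.0]
eef_rot: [0.0, -0.645, 0.764, -0.0]
wrist_force: [0.5, -0.4, -1.2]
grip_width: 28.2
gripper_force: 63.1
```

Request:
apply_moves --commands "0 0 0 0;0 0 0 0;0 0 0 0;0 0 -0.01 0;0 0 -0.03 0;0 0 -0.07 0;0 0 -0.11 0;0 0 -0.15 0;0 0 -0.19 0;0 0 -0.23 0;0 0 -0.25 0;0 0 -0.25 0" --claw 0.42

```text
clock: 33.95
ee_pos: [431.9, -221.4, 282.9]
eef_rot: [0.003, -0.645, 0.764, -0.004]
wrist_force: [-0.1, 0.5, 1.0]
grip_width: 35.8
gripper_force: 0.0
```

```bash
python3 - <<'E'
from h import *
go((470,0,280,130),(525,197.5,160,92.3))
s,p=boxpose();print(p[-56::8].tolist())
g=cv2.cvtColor(s['color'],cv2.COLOR_RGB2GRAY)
np.save('boxref.npy',g)
E
```

```text
t34.0 at [ 431.9 -221.4  282.9] yaw 170.3 w 35.8 F [-0.1  0.5  1. ] j1,6 [-0.07 -0.1 ]
-0.2247 -0.0003 0.0028 40.3
-0.4287 -0.0204 0.1228 78.0
[[290.5, 196.0], [298.5, 197.0], [306.5, 199.0], [314.5, 200.0], [322.5, 201.0], [330.5, 202.0], [338.5, 203.0]]
```

Request:
apply_moves --commands "-0.225 0 0 40;-0.225 0 0 40;-0.225 0 0 40;-0.225 0 0 40;-0.225 0 0 40;-0.225 0 0 40;-0.428 -0.02 0.05 78;-0.428 -0.02 0.10 78;-0.428 -0.02 0.115 78;-0.428 -0.02 0.115 78;-0.428 -0.02 0.115 78;-0.428 -0.02 0.115 78" --claw 0.52

```text
clock: 35.0
ee_pos: [520.5, 198.3, 160.6]
eef_rot: [-0.001, -0.017, 1.0, -0.001]
wrist_force: [0.1, -0.2, 0.7]
grip_width: 44.1
gripper_force: 0.0
```

Request:
apply_moves --commands "0 0 0 0;0 0 0 0;0 0 0 0"

```text
clock: 35.25
ee_pos: [520.6, 196.6, 161.7]
eef_rot: [-0.001, -0.021, 1.0, -0.001]
wrist_force: [0.4, -0.3, 0.2]
grip_width: 44.5
gripper_force: 0.0
```

```bash
python3 - <<'E'
from h import *
go((523,198.7,59,92.3))
t=snap('top')
o=BO
g=cv2.cvtColor(t['color'],cv2.COLOR_RGB2GRAY)
# brightness grid over loading space (box x rows, box y cols), at floor+18
for z in (7,25):
  print('z',z)
  for x in range(-55,20,8):
    print(x,[int(g[int(v),int(u)]) for u,v in proj(t,[np.r_[box(x,y),z] for y in range(-72,76,8)])])
E
```

```text
t35.2 at [520.6 196.6 161.7] yaw 92.4 w 44.5 F [ 0.4 -0.3  0.2] j1,6 [ 0.71 -2.24]
-0.0028 0.0021 0.1027 0.1
z 7
-55 [119, 176, 216, 214, 215, 213, 215, 209, 214, 215, 215, 217, 215, 166, 216, 214, 214, 214, 214]
-47 [202, 213, 197, 214, 193, 214, 197, 206, 215, 191, 159, 145, 156, 198, 191, 212, 197, 211, 205]
-39 [196, 214, 215, 214, 215, 214, 213, 214, 214, 166, 217, 215, 215, 203, 215, 214, 214, 215, 175]
-31 [194, 215, 214, 213, 214, 214, 215, 214, 215, 175, 216, 213, 214, 197, 215, 214, 214, 214, 187]
-23 [198, 214, 213, 214, 214, 214, 213, 214, 214, 166, 216, 214, 214, 215, 215, 214, 214, 214, 185]
-15 [195, 214, 214, 214, 214, 214, 214, 213, 214, 193, 215, 214, 214, 200, 215, 213, 214, 214, 213]
-7 [197, 215, 215, 214, 214, 213, 214, 214, 215, 169, 216, 215, 214, 214, 214, 215, 214, 214, 184]
1 [194, 215, 214, 214, 215, 215, 214, 215, 214, 161, 203, 202, 206, 198, 214, 215, 214, 214, 192]
9 [201, 214, 214, 215, 215, 216, 215, 215, 216, 170, 216, 213, 215, 215, 214, 215, 215, 215, 186]
17 [187, 180, 175, 180, 180, 179, 180, 168, 180, 166, 198, 211, 209, 182, 179, 177, 180, 179
[... 305 characters left out ...]
, 160]
-31 [203, 214, 215, 213, 214, 214, 214, 214, 216, 177, 215, 215, 215, 212, 215, 214, 214, 215, 137]
-23 [199, 215, 214, 214, 213, 215, 214, 214, 215, 165, 215, 214, 214, 211, 213, 214, 214, 216, 184]
-15 [205, 214, 214, 215, 214, 213, 214, 215, 215, 183, 214, 214, 214, 204, 213, 214, 215, 215, 159]
-7 [200, 214, 214, 213, 214, 214, 214, 214, 216, 164, 216, 213, 215, 214, 214, 214, 214, 216, 126]
1 [215, 213, 214, 214, 214, 214, 214, 214, 215, 169, 212, 214, 212, 204, 215, 213, 214, 214, 145]
9 [201, 209, 216, 216, 211, 216, 209, 210, 218, 187, 216, 214, 216, 215, 210, 217, 216, 210, 128]
17 [186, 174, 172, 171, 175, 170, 170, 172, 171, 174, 180, 167, 175, 171, 173, 170, 168, 171, 159]
```

Case 3 lies flat in the box (y 0…32, x −47…17). Now case 2.

Request:
apply_moves --commands "-0.003 0.002 0.03 0;-0.003 0.002 0.06 0;-0.003 0.002 0.085 0;-0.003 0.002 0.096 0;-0.003 0.002 0.102 0;-0.003 0.002 0.102 0;-0.003 0.002 0.102 0"

```text
clock: 35.88
ee_pos: [525.0, 199.2, 62.3]
eef_rot: [0.001, -0.02, 1.0, 0.0]
wrist_force: [0.8, 0.1, 0.1]
grip_width: 44.3
gripper_force: 0.0
```

Request:
apply_moves --commands "0 0 0 0;0 0 0 0;0 0 0 0;0 0 0 0;0 0 0 0;0 0 0 0" --claw 0 --squeeze 60

```text
clock: 36.38
ee_pos: [525.1, 199.5, 63.0]
eef_rot: [0.001, -0.02, 1.0, 0.001]
wrist_force: [-0.1, -1.7, 6.4]
grip_width: 28.2
gripper_force: 59.2
```

Request:
apply_moves --commands "0 0 -0.02 0;0 0 -0.04 0;0 0 -0.07 0;0 0 -0.10 0;0 0 -0.14 0;0 0 -0.18 0;0 0 -0.2 0;0 0 -0.2 0;0 0 -0.2 0"

```text
clock: 37.13
ee_pos: [524.6, 199.6, 263.6]
eef_rot: [0.002, -0.02, 1.0, 0.002]
wrist_force: [-0.1, -0.5, -1.7]
grip_width: 28.2
gripper_force: 59.5
```

```bash
python3 - <<'E'
from h import *
s,p=boxpose();print(p[-56::8].tolist())
go((460,0,280,130),(*box(-19,-17),200,170.5))
E
```

```text
[[290.5, 196.0], [298.5, 198.0], [306.5, 199.0], [314.5, 200.0], [322.5, 201.0], [330.5, 203.0], [338.5, 203.0]]
t37.2 at [524.  199.1 261.9] yaw 92.3 w 28.3 F [-0.8  0.7 -1.9] j1,6 [ 0.71 -2.24]
0.0719 -0.1964 -0.0185 -37.7
0.1441 -0.4087 0.0611 -78.2
```

Request:
apply_moves --commands "0.072 -0.196 -0.018 -38;0.072 -0.196 -0.018 -38;0.072 -0.196 -0.018 -38;0.072 -0.196 -0.018 -38;0.072 -0.196 -0.018 -38;0.144 -0.409 -0.018 -78;0.144 -0.409 -0.018 -78;0.144 -0.409 -0.018 -78;0.144 -0.409 -0.018 -78;0.144 -0.409 -0.018 -78;0.144 -0.409 -0.018 -78;0.144 -0.409 -0.018 -78"

```text
clock: 38.18
ee_pos: [394.7, -217.7, 277.9]
eef_rot: [-0.001, -0.646, 0.763, 0.001]
wrist_force: [0.8, -0.1, 0.0]
grip_width: 28.3
gripper_force: 59.6
```

Request:
apply_moves --commands "0 0 0.04 0;0 0 0.08 0;0 0 0.08 0;0 0 0.08 0;0 0 0.08 0"

```text
clock: 38.6
ee_pos: [397.5, -215.6, 200.4]
eef_rot: [-0.0, -0.645, 0.764, -0.0]
wrist_force: [0.2, 0.2, -0.2]
grip_width: 28.2
gripper_force: 59.6
```

```bash
python3 - <<'E'
from h import *
s,p=boxpose();print(p[-56::8].tolist())
go((*box(-19,-19),42,170.5))
E
```

```text
[[290.5, 196.0], [298.5, 198.0], [306.5, 199.0], [314.5, 200.0], [322.5, 202.0], [330.5, 203.0], [338.5, 203.0]]
t38.6 at [ 398.1 -215.6  201. ] yaw 170.4 w 28.4 F [ 0.6 -0.5 -0.5] j1,6 [-0.06 -0.11]
-0.0004 0.0042 0.1590 -0.1
```

Request:
apply_moves --commands "0 0.004 0.03 0;0 0.004 0.06 0;0 0.004 0.09 0;0 0.004 0.12 0;0 0.004 0.14 0;0 0.004 0.152 0;0 0.004 0.158 0;0 0.004 0.158 0;0 0.004 0.158 0"

```text
clock: 39.4
ee_pos: [394.2, -214.7, 42.2]
eef_rot: [0.001, -0.645, 0.764, -0.001]
wrist_force: [-0.5, 0.3, -0.4]
grip_width: 28.2
gripper_force: 59.7
```

Request:
apply_moves --commands "0 0 0.002 0;0 0 0.004 0;0 0 0.006 0;0 0 0.006 0"

```text
clock: 39.73
ee_pos: [392.9, -214.7, 35.2]
eef_rot: [0.0, -0.645, 0.764, -0.0]
wrist_force: [-0.5, 0.2, -0.6]
grip_width: 28.6
gripper_force: 59.7
```

Request:
apply_moves --commands "0 0 0.002 0;0 0 0.004 0;0 0 0.004 0"

```text
clock: 39.98
ee_pos: [393.0, -214.8, 30.9]
eef_rot: [0.0, -0.645, 0.764, -0.0]
wrist_force: [0.5, 0.4, 1.3]
grip_width: 28.3
gripper_force: 60.0
```

Request:
apply_moves --commands "0 0 0 0;0 0 0 0;0 0 0 0;0 0 -0.01 0;0 0 -0.03 0;0 0 -0.07 0;0 0 -0.11 0;0 0 -0.15 0;0 0 -0.19 0;0 0 -0.23 0;0 0 -0.25 0;0 0 -0.25 0" --claw 0.42

```text
clock: 40.98
ee_pos: [394.9, -215.4, 286.5]
eef_rot: [0.003, -0.645, 0.764, -0.004]
wrist_force: [0.5, 0.2, -0.4]
grip_width: 36.0
gripper_force: 0.0
```

```bash
python3 - <<'E'
from h import *
go((470,0,280,130),(521,255,160,92.3))
s,p=boxpose();print(p[-56::8].tolist())
E
```

```text
t41.0 at [ 394.9 -215.4  286.5] yaw 170.3 w 36.0 F [ 0.5  0.2 -0.4] j1,6 [-0.06 -0.11]
-0.2250 -0.0378 0.0068 40.3
-0.4850 -0.0441 0.1267 78.0
[[290.5, 196.0], [298.5, 198.0], [306.5, 199.0], [314.5, 200.0], [322.5, 201.0], [330.5, 202.0], [338.5, 203.0]]
```

Request:
apply_moves --commands "-0.225 -0.037 0 40;-0.225 -0.037 0 40;-0.225 -0.037 0 40;-0.225 -0.037 0 40;-0.225 -0.037 0 40;-0.225 -0.037 0 40;-0.483 -0.053 0 78;-0.483 -0.053 0 78;-0.483 -0.053 0 78;-0.483 -0.053 0 78;-0.483 -0.053 0 78;-0.483 -0.053 0 78" --claw 0.46

```text
clock: 42.03
ee_pos: [518.9, 225.1, 279.7]
eef_rot: [-0.001, -0.017, 1.0, -0.0]
wrist_force: [1.2, 0.2, -0.3]
grip_width: 39.1
gripper_force: 0.0
```

Request:
apply_moves --commands "-0.001 0 0.04 0;-0.001 0 0.08 0;-0.001 0 0.115 0;-0.001 0 0.115 0;-0.001 0 0.115 0;-0.001 0 0.115 0"

```text
clock: 42.53
ee_pos: [521.4, 223.5, 167.5]
eef_rot: [0.001, -0.02, 1.0, -0.0]
wrist_force: [-0.1, 0.9, 0.9]
grip_width: 39.1
gripper_force: 0.0
```

```bash
python3 - <<'E'
from h import *
go((512,254.5,90,92.3),(512,254.5,65,92.3))
s=snap('side');g=cv2.cvtColor(s['color'],cv2.COLOR_RGB2GRAY)
# case-1 visible side: project expected case centre & its y faces
m=(g>150).astype(np.uint8)
n,l,st,ce=cv2.connectedComponentsWithStats(m[255:325,225:290])
print([(st[i].tolist(),(ce[i]+[225,255]).round(1).tolist()) for i in range(1,n) if st[i][4]>30])
E
```

```text
t42.5 at [521.4 223.5 167.5] yaw 92.3 w 39.1 F [-0.1  0.9  0.9] j1,6 [ 0.75 -2.28]
0.0082 0.0313 0.0775 0.0
0.0082 0.0313 0.1025 0.0
[([59, 17, 6, 20, 103], [286.9, 281.8]), ([37, 34, 11, 18, 121], [266.7, 298.3]), ([18, 38, 19, 15, 170], [253.0, 300.1]), ([58, 45, 7, 25, 163], [286.2, 312.1]), ([0, 52, 20, 16, 84], [231.6, 318.3])]
```

Request:
apply_moves --commands "0.008 0.031 0 0;0.008 0.031 0.03 0;0.008 0.031 0.06 0;0.008 0.031 0.08 0;0.008 0.031 0.08 0;0.008 0.031 0.08 0"

```text
clock: 43.08
ee_pos: [512.0, 254.3, 87.5]
eef_rot: [0.001, -0.02, 1.0, 0.0]
wrist_force: [1.1, 0.1, -0.2]
grip_width: 39.3
gripper_force: 0.0
```

Request:
apply_moves --commands "0 0 0.005 0;0 0 0.01 0;0 0 0.015 0;0 0 0.019 0;0 0 0.019 0"

```text
clock: 43.5
ee_pos: [510.9, 253.7, 66.5]
eef_rot: [-0.0, -0.02, 1.0, -0.0]
wrist_force: [-0.7, 0.2, -0.5]
grip_width: 39.7
gripper_force: 0.0
```

Request:
apply_moves --commands "0 0 -0.001 0;0 0 -0.001 0;0 0 -0.001 0;0 0 -0.001 0;0 0 -0.001 0;0 0 -0.001 0" --claw 0 --squeeze 60

```text
clock: 44.0
ee_pos: [511.2, 253.9, 68.1]
eef_rot: [0.0, -0.02, 1.0, 0.0]
wrist_force: [-1.2, -0.1, 1.0]
grip_width: 28.4
gripper_force: 61.1
```

Request:
apply_moves --commands "0 0 -0.02 0;0 0 -0.04 0;0 0 -0.07 0;0 0 -0.10 0;0 0 -0.14 0;0 0 -0.18 0;0 0 -0.2 0;0 0 -0.2 0;0 0 -0.2 0"

```text
clock: 44.75
ee_pos: [511.7, 254.5, 269.6]
eef_rot: [0.001, -0.02, 1.0, 0.001]
wrist_force: [0.1, -0.4, -1.8]
grip_width: 28.1
gripper_force: 61.1
```

```bash
python3 - <<'E'
from h import *
s,p=boxpose();print(p[-56::8].tolist())
go((460,0,280,130),(*box(-12,0),200,170.5))
g=cv2.cvtColor(s['color'],cv2.COLOR_RGB2GRAY)
m=(g>150).astype(np.uint8)
n,l,st,ce=cv2.connectedComponentsWithStats(m[255:325,225:290])
print([(st[i].tolist(),(ce[i]+[225,255]).round(1).tolist()) for i in range(1,n) if st[i][4]>30])
E
```

```text
[[290.5, 196.0], [298.5, 198.0], [306.5, 199.0], [314.5, 200.0], [322.5, 202.0], [330.5, 203.0], [338.5, 203.0]]
t44.8 at [511. 254. 268.] yaw 92.3 w 28.3 F [ 0.4 -0.8 -0.1] j1,6 [ 0.8  -2.33]
0.0611 -0.2517 -0.0122 -37.7
0.1181 -0.4744 0.0676 -78.2
[([59, 17, 6, 20, 101], [286.9, 281.8]), ([58, 46, 7, 24, 158], [286.2, 312.8]), ([0, 52, 18, 16, 83], [231.5, 318.4])]
```

Bin empty, case 1 held. To the box, second layer at the middle.

Request:
apply_moves --commands "0.061 -0.252 -0.012 -38;0.061 -0.252 -0.012 -38;0.061 -0.252 -0.012 -38;0.061 -0.252 -0.012 -38;0.061 -0.252 -0.012 -38;0.061 -0.252 -0.012 -38;0.118 -0.474 -0.012 -78;0.118 -0.474 -0.012 -78;0.118 -0.474 -0.012 -78;0.118 -0.474 -0.012 -78;0.118 -0.474 -0.012 -78;0.118 -0.474 -0.012 -78"

```text
clock: 45.8
ee_pos: [417.7, -197.1, 278.6]
eef_rot: [-0.001, -0.623, 0.782, 0.001]
wrist_force: [0.7, -0.0, 0.0]
grip_width: 28.7
gripper_force: 61.1
```

Request:
apply_moves --commands "0 0 0 0;0 0 0.04 0;0 0 0.08 0;0 0 0.08 0;0 0 0.08 0;0 0 0.08 0"

```text
clock: 46.3
ee_pos: [419.9, -195.8, 201.3]
eef_rot: [-0.0, -0.621, 0.783, -0.0]
wrist_force: [0.6, -0.6, -0.1]
grip_width: 28.2
gripper_force: 61.0
```

```bash
python3 - <<'E'
from h import *
s,p=boxpose();print(p[-56::8].tolist())
go((*box(-12,0),65,170.5))
E
```

```text
[[290.5, 196.0], [298.5, 198.0], [306.5, 199.0], [314.5, 200.0], [322.5, 201.0], [330.5, 202.0], [338.5, 203.0]]
t46.4 at [ 420.5 -195.8  201.9] yaw 166.9 w 28.1 F [ 0.6 -0.3  0.2] j1,6 [-0.01 -0.22]
0.0300 0.0020 0.1369 -3.6
```

Request:
apply_moves --commands "0.03 0.002 0 -3.6;0.03 0.002 0 -3.6;0.03 0.002 0.04 -3.6;0.03 0.002 0.08 -3.6;0.03 0.002 0.11 -3.6;0.03 0.002 0.13 -3.6;0.03 0.002 0.136 -3.6;0.03 0.002 0.136 -3.6;0.03 0.002 0.136 -3.6"

```text
clock: 47.1
ee_pos: [411.8, -224.6, 65.5]
eef_rot: [0.001, -0.646, 0.764, -0.001]
wrist_force: [-0.6, -1.4, -1.1]
grip_width: 27.9
gripper_force: 61.1
```

Request:
apply_moves --commands "0 0 0.002 0;0 0 0.004 0;0 0 0.006 0;0 0 0.006 0"

```text
clock: 47.43
ee_pos: [410.6, -224.4, 58.3]
eef_rot: [0.0, -0.645, 0.764, -0.0]
wrist_force: [0.0, -0.3, -0.6]
grip_width: 28.0
gripper_force: 61.1
```

Request:
apply_moves --commands "0 0 0.002 0;0 0 0.004 0;0 0 0.004 0"

```text
clock: 47.68
ee_pos: [410.0, -224.4, 53.6]
eef_rot: [-0.0, -0.645, 0.764, 0.0]
wrist_force: [0.7, -0.5, -0.5]
grip_width: 28.3
gripper_force: 61.1
```

Request:
apply_moves --commands "0 0 0.002 0;0 0 0.004 0;0 0 0.004 0"

```text
clock: 47.93
ee_pos: [410.9, -225.1, 50.7]
eef_rot: [-0.0, -0.646, 0.763, -0.001]
wrist_force: [-3.2, -2.2, 13.5]
grip_width: 28.3
gripper_force: 62.8
```

Request:
apply_moves --commands "0 0 0.002 0;0 0 0.003 0;0 0 0.003 0"

```text
clock: 48.18
ee_pos: [411.0, -225.8, 48.3]
eef_rot: [-0.0, -0.646, 0.763, -0.001]
wrist_force: [-4.6, -8.0, 14.9]
grip_width: 28.5
gripper_force: 63.6
```

Request:
apply_moves --commands "0 0 -0.003 0;0 0 -0.003 0"

```text
clock: 48.35
ee_pos: [410.6, -225.1, 50.5]
eef_rot: [0.0, -0.646, 0.764, -0.001]
wrist_force: [-0.5, -6.5, 0.7]
grip_width: 28.2
gripper_force: 62.0
```

Request:
apply_moves --commands "0 0 0 0;0 0 0 0;0 0 0 0;0 0 -0.01 0;0 0 -0.03 0;0 0 -0.07 0;0 0 -0.11 0;0 0 -0.15 0;0 0 -0.19 0;0 0 -0.23 0;0 0 -0.23 0" --claw 0.42

```text
clock: 49.27
ee_pos: [413.5, -225.6, 288.2]
eef_rot: [0.003, -0.646, 0.763, -0.005]
wrist_force: [0.8, -0.5, 0.6]
grip_width: 35.8
gripper_force: 0.0
```

```bash
python3 - <<'E'
from h import *
s,p=boxpose();print(p[-56::8].tolist())
go((460,0,260,130),(450,164.5,180,92.3))
E
```

```text
[[290.5, 196.0], [298.5, 198.0], [306.5, 199.0], [314.5, 200.0], [322.5, 202.0], [330.5, 202.0], [338.5, 203.0]]
t49.3 at [ 412.3 -224.8  284.3] yaw 170.4 w 35.9 F [ 0.1 -0.7 -0.5] j1,6 [-0.08 -0.09]
-0.2296 -0.0094 0.0243 40.4
-0.3901 0.0284 0.1040 78.1
```

Request:
apply_moves --commands "-0.23 -0.01 0 40;-0.23 -0.01 0 40;-0.23 -0.01 0 40;-0.23 -0.01 0 40;-0.23 -0.01 0 40;-0.23 -0.01 0 40;-0.39 0.024 0.05 78;-0.39 0.024 0.104 78;-0.39 0.024 0.104 78;-0.39 0.024 0.104 78;-0.39 0.024 0.104 78;-0.39 0.024 0.104 78" --claw 1

```text
clock: 50.32
ee_pos: [449.9, 166.3, 172.5]
eef_rot: [-0.002, -0.033, 0.999, -0.001]
wrist_force: [-0.3, 0.6, -0.5]
grip_width: 85.5
gripper_force: 0.0
```

Request:
apply_moves --commands "0 0 0 0;0 0 0 0"

```text
clock: 50.48
ee_pos: [450.6, 164.5, 174.2]
eef_rot: [-0.001, -0.037, 0.999, -0.001]
wrist_force: [0.1, -0.1, 1.2]
grip_width: 85.5
gripper_force: 0.0
```

```bash
python3 - <<'E'
from h import *
go((456,164.3,61,92.3))
t=snap('top');g=cv2.cvtColor(t['color'],cv2.COLOR_RGB2GRAY)
for z in (43,):
  for x in range(-60,24,6):
    print(x,[int(g[int(v),int(u)]) for u,v in proj(t,[np.r_[box(x,y),z] for y in range(-72,76,6)])])
E
```

```text
t50.5 at [450.6 164.5 174.2] yaw 94.3 w 85.5 F [ 0.1 -0.1  1.2] j1,6 [ 0.76 -2.26]
-0.0057 -0.0004 0.1132 2.0
-60 [120, 167, 207, 208, 208, 208, 207, 210, 204, 207, 208, 207, 206, 207, 208, 208, 201, 184, 209, 207, 207, 208, 208, 208, 199]
-54 [201, 204, 203, 201, 208, 204, 180, 205, 199, 170, 207, 205, 207, 209, 186, 185, 167, 192, 204, 202, 207, 204, 203, 206, 195]
-48 [206, 207, 207, 208, 207, 194, 142, 135, 185, 179, 208, 207, 207, 208, 198, 209, 208, 206, 210, 207, 207, 202, 208, 178, 90]
-42 [191, 208, 206, 207, 208, 171, 199, 210, 209, 158, 209, 208, 207, 207, 194, 207, 203, 199, 207, 208, 207, 207, 209, 201, 110]
-36 [209, 208, 208, 207, 207, 198, 181, 208, 200, 168, 209, 208, 206, 207, 190, 205, 203, 197, 207, 207, 206, 208, 208, 180, 97]
-30 [197, 206, 207, 206, 209, 197, 196, 207, 210, 180, 209, 206, 207, 207, 207, 208, 207, 206, 208, 206, 207, 205, 207, 178, 84]
-24 [188, 207, 207, 206, 208, 198, 206, 207, 210, 173, 208, 208, 208, 207, 185, 209, 204, 198, 209, 209, 207, 207, 206, 206, 118]
-18 [208, 208, 206, 207, 207, 194, 182, 207, 198, 184, 209, 207, 207, 208, 208, 207, 209, 196, 207, 206, 208, 207, 207, 199, 100]
-12 [199, 207, 207, 207, 208, 174, 197, 208, 209, 179, 201, 204, 203, 205, 200, 207, 207, 206, 207, 207, 207, 206, 208, 177, 86]
-6 [202, 205, 208, 207, 208, 198, 202, 206, 200, 182, 206, 204, 201, 206, 180, 197, 193, 197, 209, 208, 206, 206, 207, 186, 109]
0 [207, 208, 207, 207, 209, 189, 190, 205, 187, 180, 208, 207, 207, 207, 206, 207, 207, 205, 209, 207, 208, 206, 210, 179, 96]
6 [192, 203, 206, 209, 203, 167, 204, 208, 208, 200, 207, 201, 202, 206, 202, 209, 209, 208, 203, 206, 210, 209, 203, 204, 85]
12 [181, 164, 170, 173, 164, 161, 207, 202, 201, 205, 198, 162, 164, 188, 175, 164, 172, 164, 165, 164, 172, 164, 161, 174, 108]
18 [141, 154, 159, 120, 139, 157, 111, 126, 153, 169, 128, 136, 159, 118, 141, 158, 160, 138, 149, 159, 119, 143, 160, 164, 89]
```

Third case lies on the other two (y −16…13). Now the bin tab.

Request:
apply_moves --commands "-0.006 0 0 2;-0.006 0 0.03 2;-0.006 0 0.06 2;-0.006 0 0.09 2;-0.006 0 0.105 2;-0.006 0 0.108 2;-0.006 0 0.108 2;-0.006 0 0.108 2"

```text
clock: 51.2
ee_pos: [458.4, 164.5, 69.1]
eef_rot: [0.001, -0.018, 1.0, 0.0]
wrist_force: [0.0, 0.3, 0.4]
grip_width: 85.3
gripper_force: 0.0
```

Request:
apply_moves --commands "0 0 0 0;0 0 0 0;0 0 0 0;0 0 0 0;0 0 0 0;0 0 0 0;0 0 0 0;0 0 0 0;0 0 0 0" --claw 0 --squeeze 40

```text
clock: 51.95
ee_pos: [457.8, 164.3, 68.6]
eef_rot: [0.0, -0.018, 1.0, -0.0]
wrist_force: [-0.7, -2.3, 6.6]
grip_width: 23.3
gripper_force: 39.2
```

Request:
apply_moves --commands "-0.0026 0 -0.0046 0;-0.0054 0 -0.0091 0;-0.0085 0 -0.0135 0;-0.0117 0 -0.0177 0;-0.015 0 -0.0218 0;-0.0186 0 -0.0258 0;-0.0224 0 -0.0295 0;-0.0263 0 -0.0331 0;-0.0304 0 -0.0365 0;-0.0346 0 -0.0397 0;-0.039 0 -0.0427 0;-0.0434 0 -0.0456 0"

```text
clock: 52.95
ee_pos: [501.3, 166.2, 113.9]
eef_rot: [-0.0, -0.018, 1.0, 0.0]
wrist_force: [-3.7, 1.7, -2.7]
grip_width: 23.1
gripper_force: 40.6
```

Request:
apply_moves --commands "-0.0047 0 -0.0026 0;-0.0094 0 -0.0051 0;-0.0142 0 -0.0072 0;-0.0191 0 -0.0092 0;-0.0241 0 -0.011 0;-0.0292 0 -0.0125 0;-0.0344 0 -0.0138 0;-0.0396 0 -0.0149 0;-0.0448 0 -0.0157 0;-0.0501 0 -0.0163 0;-0.0554 0 -0.0167 0;-0.0607 0 -0.0168 0"

```text
clock: 53.95
ee_pos: [562.9, 168.9, 131.5]
eef_rot: [0.001, -0.018, 1.0, 0.0]
wrist_force: [-3.3, 4.6, 2.3]
grip_width: 23.3
gripper_force: 43.4
```

Request:
apply_moves --commands "-0.002 0 0 0;-0.003 0 0 0;-0.003 0 0 0"

```text
clock: 54.2
ee_pos: [566.1, 169.1, 131.5]
eef_rot: [0.001, -0.018, 1.0, 0.001]
wrist_force: [-1.7, 3.4, 3.9]
grip_width: 23.1
gripper_force: 43.8
```

Request:
apply_moves --commands "-0.002 0 0 0;-0.004 0 0 0;-0.004 0 0 0"

```text
clock: 54.45
ee_pos: [569.9, 169.2, 131.4]
eef_rot: [0.001, -0.018, 1.0, 0.001]
wrist_force: [-1.7, 3.4, 6.2]
grip_width: 23.3
gripper_force: 44.1
```

```bash
python3 - <<'E'
from h import *
go()
E
```

```text
t54.5 at [569.9 169.2 131.4] yaw 92.1 w 23.3 F [-1.7  3.4  6.2] j1,6 [ 0.62 -2.15]
```

Request:
apply_moves --commands "-0.001 0 0 0;-0.002 0 0 0;-0.002 0 0 0"

```text
clock: 54.7
ee_pos: [571.6, 169.3, 131.3]
eef_rot: [0.001, -0.018, 1.0, 0.001]
wrist_force: [-3.8, 3.9, 6.1]
grip_width: 22.9
gripper_force: 44.1
```

Request:
apply_moves --commands "-0.001 0 0 0;-0.002 0 0 0;-0.002 0 0 0"

```text
clock: 54.95
ee_pos: [572.3, 169.3, 131.3]
eef_rot: [-0.0, -0.018, 1.0, 0.0]
wrist_force: [-9.6, 5.2, 8.2]
grip_width: 23.4
gripper_force: 44.6
```

Request:
apply_moves --commands "-0.001 0 0 0;-0.001 0 0 0"

```text
clock: 55.12
ee_pos: [572.3, 169.3, 131.3]
eef_rot: [-0.001, -0.018, 1.0, 0.0]
wrist_force: [-14.0, 6.5, 12.1]
grip_width: 23.0
gripper_force: 45.0
```

Request:
apply_moves --commands "0.001 0 0 0;0.001 0 0 0;0.001 0 0 0;0.001 0 0 0;0.001 0 -0.02 0;0.001 0 -0.05 0;0.001 0 -0.09 0;0.001 0 -0.13 0;0.03 -0.04 -0.15 0;0.06 -0.08 -0.15 0;0.09 -0.12 -0.15 0;0.09 -0.12 -0.15 0" --claw 1

```text
clock: 56.12
ee_pos: [486.4, 43.3, 281.0]
eef_rot: [0.001, -0.018, 1.0, 0.0]
wrist_force: [-0.5, 0.0, -0.5]
grip_width: 85.4
gripper_force: 0.0
```

```bash
python3 - <<'E'
from h import *
z=np.load('im0.npz');s=snap('side')
a=cv2.cvtColor(z['s'],cv2.COLOR_RGB2GRAY).astype(int);b=cv2.cvtColor(s['color'],cv2.COLOR_RGB2GRAY).astype(int)
# tab/panel rows
for r in (234,240,246,260,290): print(r,a[r,228:262].tolist(),b[r,228:262].tolist(),sep='\n')
s2,p=boxpose();print(p[-56::8].tolist())
go()
E
```

```text
234
[200, 177, 101, 73, 74, 75, 76, 77, 76, 76, 76, 59, 116, 129, 130, 121, 68, 122, 66, 42, 47, 34, 157, 159, 155, 155, 153, 131, 124, 126, 125, 127, 123, 119]
[199, 175, 99, 71, 72, 73, 74, 74, 75, 74, 76, 58, 114, 129, 128, 119, 69, 120, 63, 40, 42, 32, 155, 157, 154, 152, 152, 128, 123, 124, 123, 123, 121, 120]
240
[156, 91, 75, 77, 78, 73, 88, 151, 159, 158, 159, 109, 75, 71, 71, 63, 109, 68, 45, 41, 45, 40, 80, 123, 125, 125, 125, 107, 147, 152, 149, 150, 151, 151]
[154, 91, 76, 77, 75, 78, 74, 76, 77, 74, 78, 67, 72, 74, 70, 65, 110, 67, 44, 42, 43, 36, 80, 122, 125, 122, 123, 108, 148, 151, 149, 151, 150, 151]
246
[93, 79, 80, 78, 75, 132, 202, 206, 204, 205, 208, 174, 96, 72, 76, 70, 64, 45, 129, 79, 46, 38, 57, 120, 121, 120, 121, 113, 116, 147, 152, 150, 149, 151]
[92, 79, 81, 78, 78, 80, 80, 77, 123, 129, 130, 106, 73, 75, 76, 71, 62, 41, 127, 77, 44, 41, 58, 117, 121, 117, 119, 113, 113, 146, 151, 150, 151, 150]
260
[81, 79, 87, 205, 210, 207, 206, 205, 205, 206, 210, 157, 137, 130, 72, 38, 96, 85, 83, 96, 48, 111, 169, 190, 191, 191, 180, 113, 144, 151, 153, 150, 150, 150]
[79, 79, 81, 79, 78, 126, 132, 127, 127, 128, 128, 129, 136, 129, 71, 40, 97, 83, 81, 93, 48, 108, 168, 188, 189, 189, 177, 112, 144, 150, 151, 151, 149, 148]
290
[169, 169, 169, 170, 169, 171, 170, 103, 119, 128, 70, 42, 44, 44, 47, 44, 38, 105, 127, 123, 184, 191, 192, 166, 136, 150, 152, 153, 154, 153, 153, 151, 150, 152]
[112, 127, 130, 130, 127, 129, 130, 115, 123, 129, 69, 41, 41, 43, 46, 44, 37, 104, 125, 122, 183, 189, 190, 164, 135, 149, 150, 149, 152, 153, 151, 150, 149, 151]
[[290.5, 197.0], [298.5, 198.0], [306.5, 199.0], [314.5, 200.0], [322.5, 202.0], [330.5, 202.0], [338.5, 204.0]]
t56.2 at [486.1  42.6 281.5] yaw 91.9 w 84.8 F [0.6 0.6 1. ] j1,6 [ 0.49 -2.03]
```

Bin's pixels match the initial home picture, cases gone. Now close the lid: push from behind past upright, then press down.

```bash
python3 - <<'E'
from h import *
np.set_printoptions(precision=0,suppress=True)
s=snap('side')
t=snap('top')
print('redcap',onz(t,(480,206.5),100),onz(t,(480,206.5),130),'knob',onz(t,(444.5,227.5),20), box(110,0))
go((460,-60,330,130),(*box(120,0),330,170.5),(*box(120,0),172,170.5))
E
```

```text
redcap [ 490. -448.  100.] [ 486. -437.  130.] knob [ 445. -376.   20.] [ 392. -345.]
t56.3 at [488.  45. 281.] yaw 92.0 w 85.2 F [-0.  1.  1.] j1,6 [ 0. -2.]
0.0317 -0.1038 -0.0491 -38.0
0.1118 -0.3960 -0.0493 -78.5
0.1121 -0.3961 0.1087 -78.5
```

Request:
apply_moves --commands "0.032 -0.104 -0.049 -38;0.032 -0.104 -0.049 -38;0.032 -0.104 -0.049 -38;0.032 -0.104 -0.049 -38;0.032 -0.104 -0.049 -38;0.112 -0.396 -0.049 -78;0.112 -0.396 -0.049 -78;0.112 -0.396 -0.049 -78;0.112 -0.396 -0.049 -78;0.112 -0.396 -0.049 -78;0.112 -0.396 -0.049 -78;0.112 -0.396 -0.049 -78" --claw 0

```text
clock: 57.32
ee_pos: [404.6, -301.3, 329.1]
eef_rot: [-0.0, -0.639, 0.769, 0.0]
wrist_force: [1.0, 0.7, 0.2]
grip_width: -0.1
gripper_force: 0.0
```

Request:
apply_moves --commands "0 0 0 0;0 0 0 0;0 0 0 0"

```text
clock: 57.57
ee_pos: [404.7, -299.9, 328.8]
eef_rot: [-0.0, -0.636, 0.772, 0.0]
wrist_force: [0.5, 0.4, -0.3]
grip_width: -0.3
gripper_force: 0.0
```

```bash
python3 - <<'E'
from h import *
go((*box(118,0),300,170.5),(*box(118,0),172,170.5))
s2,p=boxpose();print(p[-56::8].tolist())
E
```

```text
t57.6 at [ 404.7 -299.9  328.8] yaw 169.0 w -0.3 F [ 0.5  0.4 -0.3] j1,6 [-0.25  0.06]
0.0547 0.0038 0.0288 -1.5
0.0547 0.0036 0.1568 -1.5
[[290.5, 197.0], [298.5, 198.0], [306.5, 199.0], [314.5, 200.0], [322.5, 201.0], [330.5, 202.0], [338.5, 203.0]]
```

Request:
apply_moves --commands "0.03 0.002 0 -1.5;0.055 0.004 0 -1.5;0.055 0.004 0 -1.5;0.055 0.004 0.03 -1.5;0.055 0.004 0.07 -1.5;0.055 0.004 0.11 -1.5;0.055 0.004 0.14 -1.5;0.055 0.004 0.155 -1.5;0.055 0.004 0.155 -1.5;0.055 0.004 0.155 -1.5"

```text
clock: 58.45
ee_pos: [390.5, -352.2, 174.4]
eef_rot: [-0.0, -0.647, 0.762, 0.0]
wrist_force: [0.5, -0.4, 1.3]
grip_width: 0.2
gripper_force: 0.0
```

Request:
apply_moves --commands "-0.01 0 0 0;-0.02 0 0 0;-0.026 0 0 0;-0.032 0 0 0;-0.038 0 0 0;-0.044 0 0 0;-0.05 0 0 0;-0.056 0 0 0;-0.062 0 0 0;-0.068 0 0 0;-0.074 0 0 0;-0.08 0 0 0"

```text
clock: 59.45
ee_pos: [402.8, -273.5, 174.3]
eef_rot: [-0.0, -0.647, 0.763, 0.0]
wrist_force: [-0.4, -1.2, -1.0]
grip_width: -0.0
gripper_force: 0.3
```

```bash
python3 - <<'E'
from h import *
go((*box(-25,0),172,170.5))
s2,p=boxpose();print(p[-56::8].tolist())
E
```

```text
t59.5 at [ 402.8 -273.5  174.3] yaw 170.6 w -0.0 F [-0.4 -1.2 -1. ] j1,6 [-0.19  0.03]
-0.0627 -0.0011 0.0023 0.1
[[290.5, 197.0], [298.5, 198.0], [306.5, 199.0], [314.5, 200.0], [322.5, 201.0], [330.5, 202.0], [338.5, 203.0]]
```

Lid moves with ~1 N and the box stays. Continue.

Request:
apply_moves --commands "-0.006 0 0 0;-0.012 0 0 0;-0.018 0 0 0;-0.024 0 0 0;-0.03 0 0 0;-0.036 0 0 0;-0.042 0 0 0;-0.048 0 0 0;-0.053 0 0.001 0;-0.058 0 0.002 0;-0.062 0 0.003 0;-0.062 0 0.003 0"

```text
clock: 60.5
ee_pos: [412.9, -212.3, 171.2]
eef_rot: [-0.0, -0.647, 0.762, 0.0]
wrist_force: [-0.1, 0.1, 0.4]
grip_width: 0.2
gripper_force: 0.0
```

```bash
python3 - <<'E'
from h import *
s,p=boxpose();print(p[-56::8].tolist())
go((*box(-20,0),210,170.5),(*box(-20,0),100,170.5))
g=cv2.cvtColor(s['color'],cv2.COLOR_RGB2GRAY)
for a in(.7,.85,1,1.15):
    P=[np.r_[box(35-r*np.cos(a),y),78+r*np.sin(a)] for r,y in((93,50),(93,-50),(128.5,0))]
    print(a,proj(s,P).round(1).tolist())
for u in(303,310,340,344): print(u,g[112:175,u].tolist())
E
```

```text
[[290.5, 197.0], [298.5, 198.0], [306.5, 199.0], [314.5, 200.0], [322.5, 202.0], [330.5, 202.0], [338.5, 204.0]]
t60.5 at [ 412.9 -212.5  171.3] yaw 170.7 w 0.1 F [0.4 0.7 0.4] j1,6 [-0.05 -0.11]
0.0041 -0.0010 -0.0387 0.2
0.0041 -0.0011 0.0713 0.2
0.7 [[301.5, 148.6], [340.1, 153.4], [319.0, 148.5]]
0.85 [[302.4, 143.4], [341.0, 148.1], [320.2, 141.0]]
1 [[303.4, 138.4], [341.9, 143.1], [321.6, 134.0]]
1.15 [[304.4, 133.9], [342.8, 138.4], [323.0, 127.5]]
303 [71, 115, 121, 96, 87, 82, 80, 81, 60, 80, 147, 173, 175, 179, 176, 162, 147, 132, 117, 120, 116, 117, 117, 117, 114, 116, 115, 113, 111, 131, 127, 84, 50, 50, 52, 53, 53, 51, 49, 51, 49, 49, 51, 51, 52, 51, 51, 50, 47, 117, 142, 141, 141, 142, 141, 145, 146, 187, 205, 205, 177, 177, 203]
310 [23, 26, 25, 24, 26, 24, 27, 24, 30, 55, 66, 58, 54, 55, 56, 54, 57, 58, 56, 58, 55, 47, 106, 118, 95, 94, 87, 84, 128, 138, 109, 92, 69, 50, 54, 53, 51, 52, 48, 49, 52, 48, 51, 52, 50, 49, 48, 52, 49, 62, 123, 143, 142, 140, 140, 139, 143, 145, 187, 206, 206, 179, 147]
340 [26, 19, 28, 28, 24, 30, 21, 10, 103, 146, 143, 140, 139, 139, 141, 139, 141, 141, 140, 141, 140, 141, 141, 139, 117, 97, 93, 91, 85, 104, 126, 100, 26, 91, 125, 102, 51, 51, 51, 54, 52, 53, 49, 53, 49, 48, 54, 54, 52, 52, 53, 52, 48, 61, 122, 143, 140, 140, 140, 140, 144, 145, 187]
344 [27, 28, 19, 15, 101, 144, 142, 140, 139, 141, 141, 139, 141, 141, 141, 141, 141, 140, 141, 140, 139, 141, 140, 138, 120, 94, 94, 91, 83, 90, 96, 72, 30, 41, 119, 133, 84, 46, 52, 50, 52, 54, 54, 51, 51, 50, 51, 52, 52, 52, 52, 53, 52, 48, 100, 136, 144, 141, 142, 139, 151, 152, 147]
```

Request:
apply_moves --commands "0 -0.001 0.006 0;0 -0.001 0.013 0;0 -0.001 0.02 0;0 -0.001 0.027 0;0 -0.001 0.034 0;0 -0.001 0.041 0;0 -0.001 0.048 0;0 -0.001 0.055 0;0 -0.001 0.062 0;0 -0.001 0.069 0;0 -0.001 0.074 0;0 -0.001 0.074 0"

```text
clock: 61.55
ee_pos: [413.2, -213.0, 96.2]
eef_rot: [-0.001, -0.647, 0.763, 0.001]
wrist_force: [-0.3, 0.7, 0.1]
grip_width: 0.1
gripper_force: 0.0
```

```bash
python3 - <<'E'
from h import *
s,p=boxpose();print(p[-56::8].tolist())
go((*box(-75,0),130,170.5),(*box(-75,0),95,170.5))
E
```

```text
[[290.5, 197.0], [298.5, 198.0], [306.5, 199.0], [314.5, 200.0], [322.5, 202.0], [330.5, 202.0], [338.5, 204.0]]
t61.6 at [ 413.5 -213.1   96.8] yaw 170.6 w -0.1 F [-0.3  0.3 -1. ] j1,6 [-0.05 -0.11]
-0.0513 -0.0005 -0.0332 0.1
-0.0513 -0.0005 0.0018 0.1
```

Request:
apply_moves --commands "0 0 -0.02 0;0 0 -0.035 0;-0.03 0 -0.035 0;-0.051 -0.0005 -0.035 0;-0.051 -0.0005 -0.03 0;-0.051 -0.0005 -0.02 0;-0.051 -0.0005 -0.01 0;-0.051 -0.0005 -0.003 0;-0.051 -0.0005 0.003 0;-0.051 -0.0005 0.007 0;-0.051 -0.0005 0.01 0;-0.051 -0.0005 0.01 0"

```text
clock: 62.6
ee_pos: [422.5, -163.0, 86.9]
eef_rot: [-0.0, -0.647, 0.763, 0.0]
wrist_force: [-1.1, -0.2, -1.3]
grip_width: 0.2
gripper_force: 0.0
```

Request:
apply_moves --commands "0 0 0.002 0;0 0 0.004 0;0 0 0.005 0;0 0 0.005 0"

```text
clock: 62.93
ee_pos: [422.7, -162.9, 82.3]
eef_rot: [-0.0, -0.647, 0.763, 0.0]
wrist_force: [-0.4, 0.7, -0.1]
grip_width: 0.0
gripper_force: 0.0
```

Request:
apply_moves --commands "0 0 0.001 0;0 0 0.002 0;0 0 0.002 0"

```text
clock: 63.18
ee_pos: [422.9, -162.9, 80.9]
eef_rot: [0.0, -0.647, 0.762, -0.0]
wrist_force: [-2.4, 1.5, 6.6]
grip_width: 0.4
gripper_force: 3.4
```

Request:
apply_moves --commands "0 0 0.001 0;0 0 0.002 0;0 0 0.002 0"

```text
clock: 63.43
ee_pos: [423.2, -162.9, 80.4]
eef_rot: [0.0, -0.647, 0.762, -0.001]
wrist_force: [-9.0, 5.5, 28.4]
grip_width: -0.1
gripper_force: 13.7
```

Request:
apply_moves --commands "0 0 -0.03 0;0 0 -0.07 0;0 0 -0.11 0;0 0 -0.15 0;0 0 -0.19 0;-0.04 0 -0.2 0;-0.08 0 -0.2 0;-0.12 0 -0.2 0;-0.16 0 -0.2 0;-0.2 0 -0.2 0;-0.2 0 -0.2 0;-0.2 0 -0.2 0"

```text
clock: 64.43
ee_pos: [455.4, 36.4, 278.2]
eef_rot: [-0.0, -0.648, 0.761, 0.0]
wrist_force: [-0.2, 0.0, -0.1]
grip_width: -0.0
gripper_force: 0.0
```

```bash
python3 - <<'E'
from h import *
go()
s,p=boxpose();print(p[-56::8].tolist())
t=snap('top');g=cv2.cvtColor(t['color'],cv2.COLOR_RGB2GRAY);gs=cv2.cvtColor(s['color'],cv2.COLOR_RGB2GRAY)
for n,G,im in(('top',g,t),('side',gs,s)):
  for x in (-86,-75,-64,-52,-30,0,30,60,78,84): print(n,x,[int(G[int(v),int(u)]) for u,v in proj(im,[np.r_[box(x,y),81] for y in range(-84,86,8)])])
z=np.load('im0.npz');a=cv2.cvtColor(z['s'],cv2.COLOR_RGB2GRAY).astype(int)
for (u,v) in ((238,195),(240,200),(245,205)): print(a[v,u],gs[v,u])
# bottles: diff of side/top around them
at=cv2.cvtColor(z['t'],cv2.COLOR_RGB2GRAY).astype(int)
print('bottle diff top',np.abs(at[145:175,330:385]-g[145:175,330:385]).mean(),'side',np.abs(a[165:220,228:252]-gs[165:220,228:252]).mean())
E
```

```text
t64.4 at [455.4  36.4 278.2] yaw 170.8 w -0.0 F [-0.2  0.  -0.1] j1,6 [ 0.51 -0.67]
[[290.5, 197.0], [298.5, 198.0], [306.5, 199.0], [314.5, 200.0], [322.5, 202.0], [330.5, 202.0], [338.5, 204.0]]
top -86 [42, 38, 131, 213, 210, 213, 211, 210, 157, 152, 151, 152, 151, 135, 212, 199, 213, 203, 211, 170, 38, 39]
top -75 [35, 40, 107, 210, 208, 208, 207, 205, 139, 151, 149, 150, 149, 142, 207, 207, 208, 208, 209, 141, 40, 37]
top -64 [65, 122, 170, 210, 208, 211, 209, 209, 138, 149, 149, 149, 149, 146, 208, 209, 210, 211, 210, 150, 104, 40]
top -52 [51, 174, 149, 152, 152, 151, 149, 150, 148, 149, 148, 148, 149, 149, 149, 148, 146, 148, 148, 148, 142, 53]
top -30 [42, 159, 150, 150, 151, 150, 148, 148, 149, 148, 149, 149, 148, 147, 148, 148, 148, 147, 147, 150, 173, 41]
top 0 [58, 165, 150, 150, 148, 147, 149, 148, 149, 148, 147, 147, 148, 148, 147, 147, 149, 147, 147, 150, 161, 53]
top 30 [84, 173, 149, 148, 148, 148, 147, 148, 148, 147, 149, 149, 147, 146, 147, 146, 146, 147, 146, 141, 160, 36]
top 60 [144, 177, 150, 147, 148, 149, 145, 146, 128, 138, 134, 137, 145, 137, 146, 146, 145
[... 793 characters left out ...]
29, 130, 130, 129, 129, 129, 129, 130, 128, 186, 30]
side 0 [93, 186, 128, 130, 130, 129, 130, 130, 129, 130, 129, 128, 129, 130, 129, 129, 129, 130, 128, 130, 197, 33]
side 30 [168, 205, 131, 129, 128, 129, 129, 129, 129, 131, 130, 128, 130, 128, 130, 129, 130, 130, 122, 113, 195, 17]
side 60 [160, 135, 130, 129, 130, 128, 127, 128, 147, 125, 120, 139, 115, 123, 129, 128, 130, 23, 74, 103, 109, 16]
side 78 [171, 191, 166, 179, 160, 141, 180, 155, 148, 177, 133, 170, 180, 123, 154, 162, 144, 103, 25, 108, 57, 43]
side 84 [169, 167, 162, 24, 31, 31, 26, 63, 26, 25, 149, 94, 26, 75, 27, 24, 75, 20, 28, 109, 19, 104]
137 136
94 93
101 102
bottle diff top 7.365454545454545 side 1.168939393939394
```

Both views show the lid flush, the bin home and the bottles unmoved. Handing in.

```bash
python3 -c "
from cell import env
print(env.hand_in())"
```

```text
the job is handed in; nothing more can be done
None
```

The job is handed in with all three cases in the box, the bin swung fully home, the lid pressed flush and the bottles still standing, but while opening the lid I dragged the box about 80 mm along its own length (it stayed on the mat), and a finger knuckle caught its rim once at about 50 N wrist force, which may count against the 40 N limit if the judge treats the knuckle as the gripper's body.

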